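# Clamp the length stop of the slab-cutting bed

### The job

The length stop on the slab-cutting bed is set but not yet fastened: take the T-bolt with the square hand nut out of the wooden rack, put its head into the bed's slot in front of the stop's forked foot and slide it fully home in the fork. Then turn it clockwise until the head stands square across the slot, and tighten the nut on the foot hand-tight, without forcing it. Do not shift the stop, and leave everything else where it is.

Things in the scene. Friction and masses are not known exactly. Their poses are not given: they have to be found in the camera images.
- bed: Aluminium slab-cutting bed, plate 320 x 130 x 30 mm, fixed. Origin: centre of its underside; x along its T-slot towards the stop, z up. The slot runs the whole length at y = 0, open at both ends: mouth 20 mm wide between lips 10 mm thick (20 to 30 mm above the table); under them a channel 40 mm wide, 12 mm high, its floor 8 mm above the table.
- notch (a point): Where the bolt's axis lies when fully home in the stop's forked foot: on the foot's top face, 40 mm above the table; axes as the bed's. The foot is a dark steel plate 60 mm wide, 10 mm thick, lying over the slot. Its notch, 20 mm wide, opens to -x; the prongs reach 25 mm in -x from here, the notch's flat end is 8.5 mm in +x. In -x of the prongs the slot is free.
- stop: Length stop: foot, ribs and wooden fence in one. Origin on the bed's top, 10 mm below notch; axes as the bed's. The fence, 110 mm wide, its top 60 mm above the foot, begins 96 mm in +x from notch, its steel ribs 71 mm. It can slide along the slot and is held only by friction: it slips when pushed with more than about 14 N.
- bolt_head (a point): Centre of the T-bolt's head. The steel bolt stands head down in a pocket (12 mm deep, floor 18 mm above the table) of the wooden rack, 170 x 60 x 30 mm. Head: bar 38 mm long (x), 17 wide (y), 10 thick (z up); above it a round neck, 17 mm in diameter. In the channel it turns only clockwise seen from above, from along the slot to about square (100 degrees), where the walls stop it.
- nut_grip (a point): Centre of the grip of the hand nut on the bolt: an upright dark steel square post 24 mm wide (x, y) and 42 mm tall (z), the bolt's 12 mm end showing about 10 mm out of its top; its lower end, on a 5 mm thick hexagonal flange 36 mm wide, is 21 mm below this point. At the start its x axis is within 0.4 rad of the head's. Bolt and nut weigh about 0.3 kg.
- nut: The square hand nut. Origin: centre of its underside, 27 mm below nut_grip. Clockwise seen from above moves it down the bolt, 1.9 mm per rad; thread drag 0.1 N m turns a free bolt along, and it stays where left. It clears the foot by 0.8 to 2.5 mm with the head on the channel floor, and clamps after 1.5 to 2.4 rad on a stopped bolt. About 0.1 N m draws the bolt up, then the torque rises; 0.25 to 0.45 N m is hand-tight.
Not all that is in view belongs to the job. What is shaped like the part that bears bolt_head but green is not meant.

How it is judged:
On the way, in this order (a step that is already met when the one before it is completed fails the run):
1. the bolt's head lies along the slot in the channel under the lips, in front of the forked foot (z of bolt_head in the frame of bed between 0.01 and 0.016 m and y of bolt_head in the frame of bed between -0.004 and 0.004 m and angle between the x axis of bolt_head and the x axis of bed, either way round below 0.2 rad and x of bolt_head in the frame of notch below -0.025 m), for 0.1 s.
2. the bolt has been slid fully home in the fork, head still along the slot (z of bolt_head in the frame of bed between 0.01 and 0.016 m and y of bolt_head in the frame of bed between -0.004 and 0.004 m and x of bolt_head in the frame of notch between -0.005 and 0.004 m and angle between the x axis of bolt_head and the x axis of bed, either way round below 0.3 rad), for 0.1 s.
3. the head has been turned square across the slot, with the bolt still home (z of bolt_head in the frame of bed between 0.01 and 0.016 m and y of bolt_head in the frame of bed between -0.004 and 0.004 m and x of bolt_head in the frame of notch between -0.005 and 0.004 m and angle between the x axis of bolt_head and the y axis of bed, either way round below 0.4 rad), for 0.1 s.
At the end, for the whole second after the job is handed in: Bolt head in the channel, within 5 mm of home in the fork, square across the slot to 0.4 rad, bolt upright to 0.08 rad; the nut presses on the foot with 10 to 100 N; all at rest; the stop within 4 mm of where it was (all of step 3 and distance of notch from where it was at the start of the episode below 0.004 m and contact force between nut and stop between 10 and 100 N and angle between nut_grip's own z axis and vertical below 0.08 rad and linear speed of nut below 0.01 m/s); the robot touches nothing.
It fails at once if the stop is pushed more than 4 mm from its setting (distance of notch from where it was at the start of the episode above 0.004 m).
It fails at once if the nut is overtightened (presses on the stop with more than 100 N) (contact force between nut and stop above 100 N).
It fails at once if another thing on the table is moved more than 30 mm (distance of any of stud, spray, tiles, slip_cup, scraper, brush, rib, small_pot from where it was at the start of the episode above 0.03 m).
It also fails if it takes over 72 s, if anything falls off the work surface, if the arm or the gripper's body presses on something with over 40 N, if the wrist force passes 120 N, or if a joint passes its speed limit or range.

### The arm

A 6-joint arm with a two-finger parallel gripper is mounted at the origin on the work surface. World frame = base frame: x ahead of the robot, y to its left, z up, the work surface at z = 0. Lengths are in m, angles in rad, forces in N, time in s.
With the tool pointing down it reaches from about 0.425 to 0.95 m from the base axis. Payload 3.5 kg.
Tool frame: the origin (TCP) lies at the very end of the fingers, on their centre line; the grasp point (between the pads) lies 19 mm behind it (grip_depth is the distance from the TCP to the grasp point, in m); x points along the fingers, z is the direction in which the jaws open and shut, and the axes are right-handed (so a half turn about x gives the same grasp; the last joint's range is limited). The gripper opens to 85 mm and grips with 20 to 120 N. Pads are 22 mm wide; open, the fingers measure 114 mm over their backs; the gripper's body (76 mm by 85 mm) begins 54 mm behind the grasp point. The pads swing forward as they close: fully open they stand 13 mm farther back than shut.
Start: joints at [1.06, 0.286, 1.577, -0, 1.279, -0.15], TCP at [0.238, 0.632, 0.231] pointing down, gripper open.
Joint ranges: [-2.77, 2.77], [-0.9, 2.22], [0.21, 2.48], [-1.53, 4.67], [0.24, 2.81], [-2.84, 2.84]. Speed limits (rad/s): [2.79, 2.79, 3.14, 3.14, 3.14, 3.14].

### API

Orientations are given as a unit quaternion [x, y, z, w].
In Python, from plant import get_state, read_camera, calibration, sign_off, recognise, grip_depth gives the robot as it stands. The module is installed in compiled form; this text tells all that it offers.
- The arm moves only by the tool servo_tool, never from a script. Its argument "deltas" is a list that holds one entry, the list of rows, each a list of 4 numbers: the shift along the world's x, y, z scaled (see below), then the turn about the world's z scaled (see below). In form: [[[tx, ty, tz, spin], ...]]. A call has exactly 5 rows; each row is the pose to reach, as a shift and turn from the pose commanded when the call began; what a row does not reach only later rows make up. The controller multiplies each number of a shift by 10 cm and each number of a turn by 90 degrees. A row lasts 1/10 s, in which the tool goes at most 50 mm and 8.59 degrees, less where a joint would pass 70% of its speed; a pose out of reach is approached as far as the arm can. A call with a number of a shift or a turn outside -1 to 1 is refused whole. A call with a gripper value outside its range is refused whole. "claw" is the gripper's target within -1 to 1 (fully open at 1, half-way at 0, shut at -1), set as the call begins (left out, the last holds). The fingers move at their own pace and stop on an object; "force" is the grip in N (left out, the last holds). Time passes only in rows, so rows that repeat a pose let the fingers close, or fill a call up. It gives the time, the measured TCP pose, the force and the opening at its end, in the units of the state.
- get_state(): the state, without advancing time (a new reading comes with each control period).
- read_camera(name): name is "scene" or "top"; returns the picture (400x640x3 uint8, blue, green, red); there is no depth.
- calibration(name): a dict with "intrinsics" (3x3 intrinsics, pixels), "R" (3x3) and "t" (3): a world point X has camera coordinates R X + t. Camera axes: x right, y down, z forward; pixel columns grow to the right and rows downward; lengths in m; the calibration is good to about 2 mm. A picture is of the moment at which its call begins. calibration takes no time and is no camera call.
- sign_off(): hands the job in, once; it reports no verdict.
Trained networks look in the newest picture that a camera, given by its name, has taken for a name from the list of things; names that differ only in an ending like _2 or _b are one class to them, and where a whole thing is asked for, a point or a joint stands for the part that bears it (a point fixed in the world has none). Each returns a list of dicts, best first, with "p" (0 to 1); they miss things now and then, are a little off and sometimes report something else, mostly with a low value. They report only what shows in the picture. A call takes as long as a camera call. They do not tell look-alikes from the thing itself.
- recognise(camera, query): "at" ([x, y, z] in m, in world coordinates, good to about 4 mm: the middle of the surface that is visible of it).
The state is a dict: "time": time; "qpos": joint angles; "dq": joint speeds; "joint_efforts": joint torques, N m; "eef_pos": TCP position; "tcp_rot": TCP orientation; "contact_force": force on the tool from outside, world axes, zero at the start; "wrist_torque": the same for the moment, N m; "opening": opening from 0.0 (shut) to 1.0 (fully open).
Only numpy, scipy, OpenCV 4.12 (cv2) and the standard library are available. Lean on these libraries where they do the work, as an engineer would, in place of code of your own. Each camera call takes 0.05 s, during which the arm holds its last target. There are 200 camera calls.

## Working session

There is one attempt and no reset: what is moved stays moved. The work goes in short steps, Python scripts to look and compute and a tool call to move; the robot and the scene stay as the last step left them, time stands still between calls to the robot, and variables do not carry over. Pictures are saved under pics/ and viewed, about 8 in all and at most 12, crops included, and the job is handed in when it is done.

Besides the shell and the picture viewer there is one more tool, called after "Emit:" as name(argument=value, ...), one argument or row to a line, values as JSON. servo_tool: Moves the arm, as the interface text tells. Its arguments: {"type":"object","properties":{"deltas":{"type":"array"},"claw":{"type":"number"},"force":{"type":"number"}},"required":["deltas"]}

```bash
mkdir -p pics; ls; cat > h.py <<'E'
from plant import *
import numpy as np, cv2
def px(cam,X):
    c=calibration(cam);p=np.array(c["intrinsics"])@(np.array(c["R"])@np.array(X)+np.array(c["t"]));return p[:2]/p[2]
def ray(cam,uv,z):
    c=calibration(cam);R=np.array(c["R"]);t=np.array(c["t"]);o=-R.T@t
    d=R.T@np.linalg.inv(c["intrinsics"])@np.array([uv[0],uv[1],1.]);return o+d*(z-o[2])/d[2]
E
python3 - <<'E'
from h import *
a=read_camera("scene");b=read_camera("top")
cv2.imwrite("pics/s0.png",a);cv2.imwrite("pics/t0.png",b)
for n in ["bed","stop","bolt_head","nut_grip","nut","notch"]:
    for cam in ["top","scene"]:
        try:
            for r in recognise(cam,n)[:3]: print(n,cam,round(r["p"],2),np.round(r["at"],3),px(cam,r["at"]).round())
        except Exception as e: print(n,cam,e)
s=get_state();print(s["time"],s["eef_pos"],s["tcp_rot"],s["opening"],grip_depth)
for cam in["top","scene"]:
    c=calibration(cam);print(cam,-np.array(c["R"]).T@c["t"])
E
```

```text
pics
bed top 0.59 [0.585 0.053 0.031] [231. 148.]
bed top 0.32 [ 0.462 -0.298  0.086] [453. 216.]
bed scene 0.9 [0.596 0.034 0.031] [421. 204.]
stop top 0.86 [0.578 0.151 0.039] [170. 151.]
stop scene 0.94 [0.583 0.166 0.048] [444. 162.]
bolt_head top 0.7 [ 0.463 -0.3    0.083] [453. 216.]
bolt_head top 0.67 [ 0.437 -0.206  0.081] [392. 234.]
bolt_head top 0.62 [ 0.367 -0.263  0.074] [430. 279.]
bolt_head scene 0.7 [ 0.472 -0.307  0.069] [248. 274.]
bolt_head scene 0.7 [ 0.442 -0.218  0.052] [272. 241.]
bolt_head scene 0.56 [ 0.378 -0.274  0.048] [221. 248.]
nut_grip top 0.75 [ 0.461 -0.291  0.081] [447. 217.]
nut_grip top 0.67 [ 0.429 -0.203  0.074] [389. 239.]
nut_grip top 0.65 [ 0.369 -0.265  0.065] [430. 278.]
nut_grip scene 0.9 [ 0.379 -0.281  0.061] [217. 245.]
nut_grip scene 0.67 [ 0.471 -0.309  0.072] [246. 273.]
nut_grip scene 0.57 [ 0.447 -0.222  0.056] [272. 242.]
nut top 0.86 [ 0.459 -0.296  0.079] [450. 218.]
nut top 0.82 [ 0.363 -0.262  0.064] [428. 281.]
nut top 0.7 [ 0.436 -0.202  0.077] [389. 234.]
nut scene 0.87 [ 0.378 -0.276  0.055] [220. 245.]
nut scene 0.58 [ 0.442 -0.224  0.052] [269. 243.]
nut scene 0.55 [ 0.471 -0.308  0.074] [246. 272.]
notch top 0.86 [0.582 0.148 0.039] [172. 149.]
notch scene 0.59 [0.587 0.17  0.053] [447. 160.]
0.7 [0.23824972 0.63153657 0.23137872] [-0.40217122  0.58157862  0.40218784  0.58160945] 1.00023417868609 0.0187
top [ 0.39175526 -0.10239719  0.77861772]
scene [ 0.86224022 -0.63215401  0.59219519]
```

View pics/t0.png

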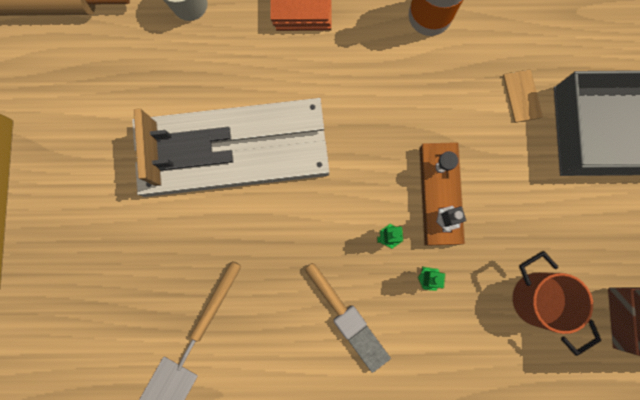

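View pics/s0.png

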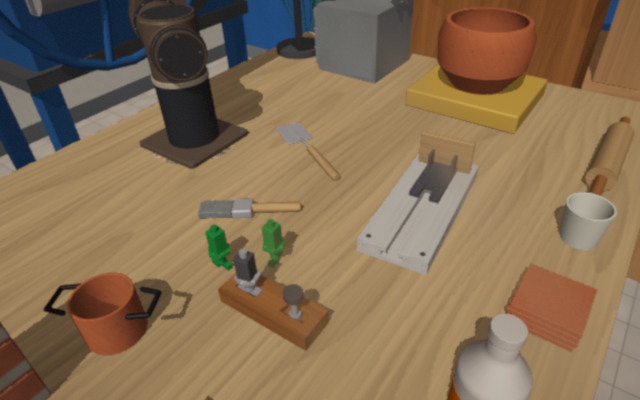

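Candidates for the bolt with the square nut:
- Rack, square post: top (452,217), scene (246,270).
- Rack, round knob (the stud): top (447,160), scene (292,295).
- Green look-alikes: top (391,236) and (431,279).

By the description it is the square dark post in the rack, so I'll check that in a close crop.

```bash
python3 - <<'E'
from h import *
a=cv2.imread("pics/s0.png");b=cv2.imread("pics/t0.png")
r=lambda i,x0,y0,w,h,W,H:cv2.resize(i[y0:y0+h,x0:x0+w],(W,H),interpolation=cv2.INTER_CUBIC)
top=np.hstack([r(b,410,190,70,60,350,300),r(a,210,235,120,80,450,300)])
bot=r(b,125,90,213,80,800,300)
cv2.imwrite("pics/c0.png",np.vstack([top,bot]))
E
```

```text
(no output)
```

View pics/c0.png

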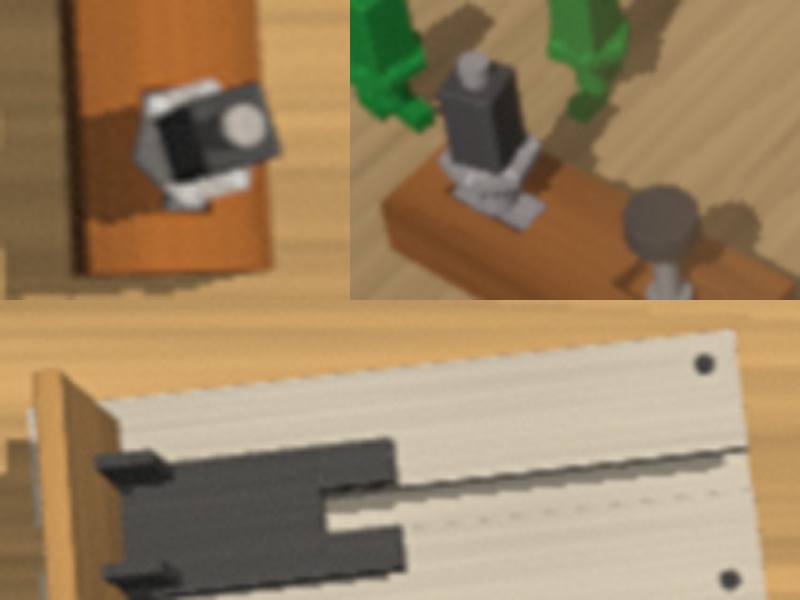

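The dark square post is in the rack at top (452,217), with its bolt tip at about (458.8,215.2) and the head bar along the rack. The other rack item is the round stud, and the green ones are decoys. The fork notch end is at about top (212,146), opening to the right.

```bash
cat >> h.py <<'E'
from scipy.spatial.transform import Rotation as Rn
def yaw(v): return np.degrees(np.arctan2(v[1],v[0]))
def st():
    s=get_state();R=Rn.from_quat(s["tcp_rot"]).as_matrix()
    print("t",round(s["time"],2),"p",np.round(s["eef_pos"],4),"jawyaw",yaw(R[:,2]).round(1),"tilt",R[:,0].round(3),"F",np.round(s["contact_force"],1),"T",np.round(s["wrist_torque"],2),"op",round(s["opening"],3),"q",np.round(s["qpos"],2));return s
E
python3 - <<'E'
from h import *
st()
def tri(u,v):
    A=[];b=[]
    for cam,p in(("top",u),("scene",v)):
        c=calibration(cam);P=np.array(c["intrinsics"])@np.c_[c["R"],c["t"]]
        A+= [p[0]*P[2,:3]-P[0,:3],p[1]*P[2,:3]-P[1,:3]];b+=[P[0,3]-p[0]*P[2,3],P[1,3]-p[1]*P[2,3]]
    return np.linalg.lstsq(np.array(A),np.array(b),rcond=None)[0]
print("tip tri",tri((458.8,215.2),(243,252.3)),"tip z.1095",ray("top",(458.8,215.2),.1095),ray("scene",(243,252.3),.1095))
c1=lambda x,y:(410+x/5,190+y/5)
P=[ray("top",c1(*p),.0995) for p in((190,103),(258,85),(280,155),(205,178))]
print("post",np.round(P,4),np.mean(P,0),[yaw(P[(i+1)%4]-P[i]).round(1) for i in range(4)],[np.linalg.norm(P[(i+1)%4]-P[i]).round(4) for i in range(4)])
c3=lambda x,y:(125+x/3.756,90+(y-300)/3.75)
R1=[ray("top",c1(*p),.03) for p in((65,0),(80,272),(272,268),(260,0))]
print("rack",np.round(R1,4),yaw(R1[1]-R1[0]),yaw(R1[2]-R1[3]))
F={k:ray("top",c3(*p),z) for k,p,z in(("n1",(325,490),.04),("n2",(328,530),.04),("tipU0",(394,438),.04),("tipU1",(397,487),.04),("tipL0",(402,528),.04),("tipL1",(405,571),.04),("bedTR",(733,331),.03),("s1",(704,364),.03),("s2",(729,580),.03),("slotR",(746,448),.03),("slotL",(400,488),.03),("footBL",(125,588),.04),("footTL",(170,466),.04))}
for k,v in F.items(): print(k,v.round(4))
print("yaw",yaw(F["slotL"]-F["slotR"]),yaw(F["tipU0"]-F["tipL1"])+90,yaw(F["s1"]-F["s2"])+90,yaw(F["footTL"]-F["tipU0"]))
E
```

```text
t 0.7 p [0.2382 0.6315 0.2314] jawyaw 69.3 tilt [ 0.  0. -1.] F [ 0.3  0.4 -0.4] T [ 0.01 -0.02  0.05] op 1.0 q [ 1.06  0.29  1.58  0.    1.28 -0.15]
tip tri [ 0.46207598 -0.30098076  0.10464529] tip z.1095 [ 0.46083069 -0.30023842  0.1095    ] [ 0.46687369 -0.30372698  0.1095    ]
post [[ 0.4689 -0.2874  0.0995]
 [ 0.4741 -0.3079  0.0995]
 [ 0.4531 -0.3135  0.0995]
 [ 0.4464 -0.2909  0.0995]] [ 0.46064339 -0.29994068  0.0995    ] [np.float64(-75.7), np.float64(-165.2), np.float64(106.4), np.float64(8.9)] [np.float64(0.0212), np.float64(0.0217), np.float64(0.0235), np.float64(0.0227)]
rack [[ 0.5114 -0.2665  0.03  ]
 [ 0.4217 -0.2682  0.03  ]
 [ 0.4225 -0.3307  0.03  ]
 [ 0.5108 -0.3309  0.03  ]] -178.93069618376597 179.87877750120654
n1 [0.5957 0.0825 0.04  ]
n2 [0.5776 0.0808 0.04  ]
tipU0 [0.6191 0.0525 0.04  ]
tipU1 [0.5968 0.0508 0.04  ]
tipL0 [0.5782 0.0483 0.04  ]
tipL1 [0.5589 0.0467 0.04  ]
bedTR [ 0.6706 -0.0978  0.03  ]
s1 [ 0.6552 -0.0846  0.03  ]
s2 [ 0.5557 -0.0951  0.03  ]
slotR [ 0.616  -0.1032  0.03  ]
slotL [0.5991 0.0515 0.03  ]
footBL [0.5524 0.1692 0.04  ]
footTL [0.6072 0.1513 0.04  ]
yaw 96.24983674541386 95.51616207096102 96.02635442143867 96.82064434581133
```

Emit:
servo_tool(
  deltas=[
    [[0.2, -0.2, 0, 0], [0.4, -0.4, 0, 0], [0.6, -0.6, 0, 0], [0.8, -0.8, 0, 0], [1, -1, 0, 0]],
  ],
  claw=0,
  force=40,
)

```text
time: 1.2
eef_pos: [0.3389, 0.5307, 0.2315]
tcp_rot: [-0.402, 0.581, 0.402, 0.582]
contact_force: [0.5, -0.5, 0.1]
opening: 0.503
```

Emit:
servo_tool(
  deltas=[
    [[0.2, -0.2, 0, 0], [0.4, -0.4, 0, 0], [0.6, -0.6, 0, 0], [0.8, -0.8, 0, 0], [1, -1, 0, 0]],
  ],
)

```text
time: 1.7
eef_pos: [0.439, 0.4307, 0.2315]
tcp_rot: [-0.402, 0.581, 0.402, 0.582]
contact_force: [-0.1, -0.3, 0.9]
opening: 0.501
```

Emit:
servo_tool(
  deltas=[
    [[0.2, -0.2, 0, 0], [0.4, -0.4, 0, 0], [0.6, -0.6, 0, 0], [0.8, -0.8, 0, 0], [1, -1, 0, 0]],
  ],
)

```text
time: 2.2
eef_pos: [0.539, 0.3306, 0.2315]
tcp_rot: [-0.402, 0.581, 0.402, 0.582]
contact_force: [0.0, -0.0, 0.4]
opening: 0.5
```

Emit:
servo_tool(
  deltas=[
    [[0, -0.2, 0, -0.04], [0, -0.4, 0, -0.08], [0, -0.6, 0, -0.12], [0, -0.8, 0, -0.16], [0, -1, 0, -0.2]],
  ],
)

```text
time: 2.7
eef_pos: [0.5382, 0.2307, 0.2315]
tcp_rot: [-0.305, 0.638, 0.305, 0.638]
contact_force: [-0.3, 0.5, -0.6]
opening: 0.498
```

Emit:
servo_tool(
  deltas=[
    [[0, -0.2, 0, -0.04], [0, -0.4, 0, -0.08], [0, -0.6, 0, -0.12], [0, -0.8, 0, -0.16], [0, -1, 0, -0.2]],
  ],
)

```text
time: 3.2
eef_pos: [0.5382, 0.1307, 0.2315]
tcp_rot: [-0.202, 0.678, 0.202, 0.678]
contact_force: [0.8, -0.7, 0.2]
opening: 0.504
```

Emit:
servo_tool(
  deltas=[
    [[0, -0.2, 0, -0.04], [0, -0.4, 0, -0.08], [0, -0.6, 0, -0.12], [0, -0.8, 0, -0.16], [0, -1, 0, -0.2]],
  ],
)

```text
time: 3.7
eef_pos: [0.5382, 0.0307, 0.2315]
tcp_rot: [-0.093, 0.701, 0.093, 0.701]
contact_force: [1.0, 0.0, 0.0]
opening: 0.499
```

Emit:
servo_tool(
  deltas=[
    [[0, -0.2, 0, 0], [0, -0.4, 0, 0], [0, -0.6, 0, 0], [0, -0.8, 0, 0], [0, -1, 0, 0]],
  ],
)

```text
time: 4.2
eef_pos: [0.5382, -0.0693, 0.2315]
tcp_rot: [-0.094, 0.701, 0.094, 0.701]
contact_force: [-0.2, -0.0, -0.3]
opening: 0.497
```

Emit:
servo_tool(
  deltas=[
    [[0, -0.2, 0, 0], [0, -0.4, 0, 0], [0, -0.6, 0, 0], [0, -0.8, 0, 0], [0, -1, 0, 0]],
  ],
)

```text
time: 4.7
eef_pos: [0.5382, -0.1693, 0.2315]
tcp_rot: [-0.094, 0.701, 0.094, 0.701]
contact_force: [-0.1, 0.8, -0.3]
opening: 0.497
```

Emit:
servo_tool(
  deltas=[
    [[-0.1, -0.2, 0, 0], [-0.2, -0.4, 0, 0], [-0.4, -0.6, 0, 0], [-0.6, -0.8, 0, 0], [-0.77, -1, 0, 0]],
  ],
)

```text
time: 5.2
eef_pos: [0.4604, -0.2692, 0.2315]
tcp_rot: [-0.094, 0.701, 0.094, 0.701]
contact_force: [-0.2, -0.6, -0.0]
opening: 0.499
```

Emit:
servo_tool(
  deltas=[
    [[0, -0.2, -0.2, 0], [0, -0.32, -0.4, 0], [0, -0.32, -0.6, 0], [0, -0.32, -0.6, 0], [0, -0.32, -0.6, 0]],
  ],
)

```text
time: 5.7
eef_pos: [0.4612, -0.3003, 0.1715]
tcp_rot: [-0.094, 0.701, 0.094, 0.701]
contact_force: [0.1, -0.5, 1.0]
opening: 0.5
```

```bash
python3 - <<'E'
from h import *
st()
a=read_camera("scene");b=read_camera("top")
r=lambda i,x0,y0,w,h,W,H:cv2.resize(i[y0:y0+h,x0:x0+w],(W,H),interpolation=cv2.INTER_CUBIC)
cv2.imwrite("pics/c1.png",np.hstack([r(b,400,150,100,120,400,480),r(a,190,180,100,120,400,480)]))
E
```

```text
t 5.7 p [ 0.4612 -0.3003  0.1715] jawyaw 15.3 tilt [-0.  0. -1.] F [ 0.1 -0.5  1. ] T [ 0.   -0.03 -0.  ] op 0.5 q [-0.76  0.07  1.94  0.    1.13 -1.03]
```

View pics/c1.png

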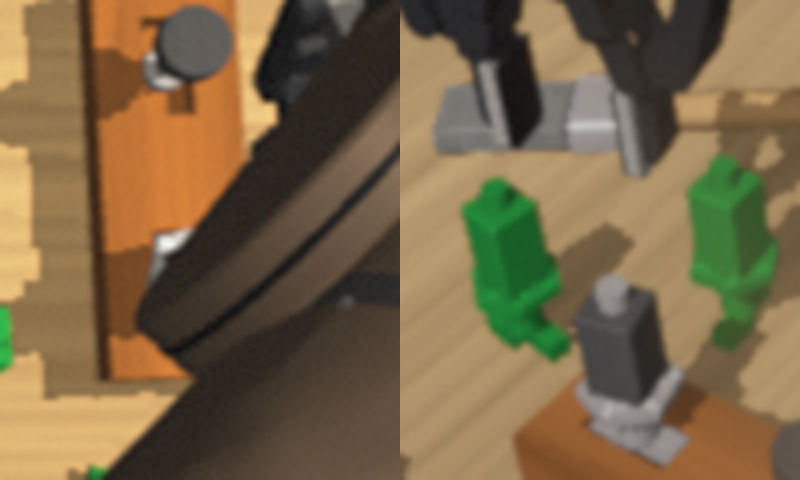

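The view is clear: the fingers hover above and the square post stands ready, at about scene (246,262). Now descend.

Emit:
servo_tool(
  deltas=[
    [[0, 0, -0.16, 0], [0, 0, -0.32, 0], [0, 0, -0.48, 0], [0, 0, -0.64, 0], [0, 0, -0.8, 0]],
  ],
)

```text
time: 6.3
eef_pos: [0.4623, -0.301, 0.0925]
tcp_rot: [-0.095, 0.7, 0.094, 0.701]
contact_force: [0.2, -0.6, -0.2]
opening: 0.497
```

Emit:
servo_tool(
  deltas=[
    [[0, 0, -0.06, 0], [0, 0, -0.12, 0], [0, 0, -0.18, 0], [0, 0, -0.24, 0], [0, 0, -0.28, 0]],
  ],
)

```text
time: 6.8
eef_pos: [0.4614, -0.3006, 0.0633]
tcp_rot: [-0.094, 0.701, 0.094, 0.701]
contact_force: [-0.1, -0.3, 0.5]
opening: 0.503
```

```bash
python3 - <<'E'
from h import *
st()
a=read_camera("scene")
print(px("scene",[.461,-.3,.0625]))
cv2.imwrite("pics/c2.png",cv2.resize(a[200:310,190:310],(720,660)[:2],interpolation=cv2.INTER_CUBIC)[:600])
E
```

```text
t 6.8 p [ 0.4614 -0.3006  0.0633] jawyaw 15.3 tilt [ 0. -0. -1.] F [-0.1 -0.3  0.5] T [-0.01 -0.01 -0.  ] op 0.503 q [-0.76  0.22  2.   -0.    0.93 -1.03]
[245.98014949 271.36258242]
```

View pics/c2.png

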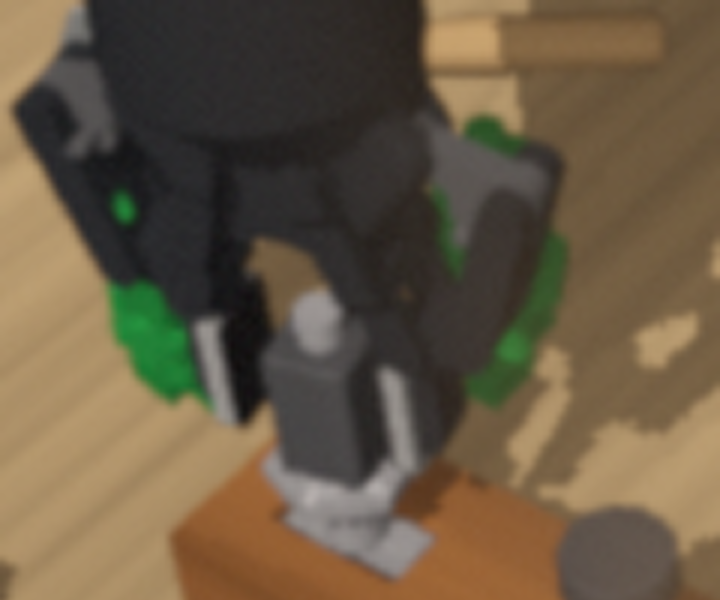

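The post sits between the pads: left pad at about scene (226,262), right at (256,270). Close, then lift.

Emit:
servo_tool(
  deltas=[
    [[0, 0, 0, 0], [0, 0, 0, 0], [0, 0, 0, 0], [0, 0, 0, 0], [0, 0, 0, 0]],
  ],
  claw=-1,
  force=60,
)

```text
time: 7.35
eef_pos: [0.4614, -0.3005, 0.0635]
tcp_rot: [-0.094, 0.701, 0.094, 0.701]
contact_force: [0.1, 0.7, -0.6]
opening: 0.272
```

```bash
python3 - <<'E'
from h import *
st()
E
```

```text
t 7.35 p [ 0.4614 -0.3005  0.0635] jawyaw 15.3 tilt [ 0. -0. -1.] F [ 0.1  0.7 -0.6] T [ 0.01 -0.07  0.03] op 0.272 q [-0.76  0.22  2.    0.    0.93 -1.03]
```

Emit:
servo_tool(
  deltas=[
    [[0, 0, 0.1, 0], [0, 0, 0.3, 0], [0, 0, 0.5, 0], [0, 0, 0.75, 0], [0, 0, 1, 0]],
  ],
)

```text
time: 7.85
eef_pos: [0.4606, -0.3, 0.1641]
tcp_rot: [-0.094, 0.701, 0.095, 0.7]
contact_force: [0.5, 0.4, -2.3]
opening: 0.277
```

Emit:
servo_tool(
  deltas=[
    [[0.1, 0.2, 0.1, 0], [0.2, 0.4, 0.1, 0], [0.3, 0.6, 0.1, 0], [0.4, 0.8, 0.1, 0], [0.4, 1, 0.1, 0]],
  ],
)

```text
time: 8.35
eef_pos: [0.5017, -0.1995, 0.1737]
tcp_rot: [-0.094, 0.701, 0.094, 0.701]
contact_force: [0.3, 0.1, -2.6]
opening: 0.274
```

```bash
python3 - <<'E'
from h import *
s=st()
a=read_camera("scene");b=read_camera("top")
p=np.array(s["eef_pos"])-[0,0,.03]
u=px("scene",p).round().astype(int);w=px("top",p).round().astype(int);print(u,w)
def r(i,c,w,h,k):
    x,y=max(0,min(640-w,c[0]-w//2)),max(0,min(400-h,c[1]-h//2));print(x,y);return cv2.resize(i[y:y+h,x:x+w],None,fx=k,fy=k,interpolation=cv2.INTER_CUBIC)
cv2.imwrite("pics/c3.png",np.hstack([r(a,u,80,100,5),r(b,w,80,100,5)]))
E
```

```text
t 8.35 p [ 0.5017 -0.1995  0.1737] jawyaw 15.4 tilt [ 0.  0. -1.] F [ 0.3  0.1 -2.6] T [ 0.01 -0.   -0.03] op 0.274 q [-0.57  0.04  1.96  0.    1.14 -0.83]
[304 205] [393 184]
264 155
353 134
```

View pics/c3.png

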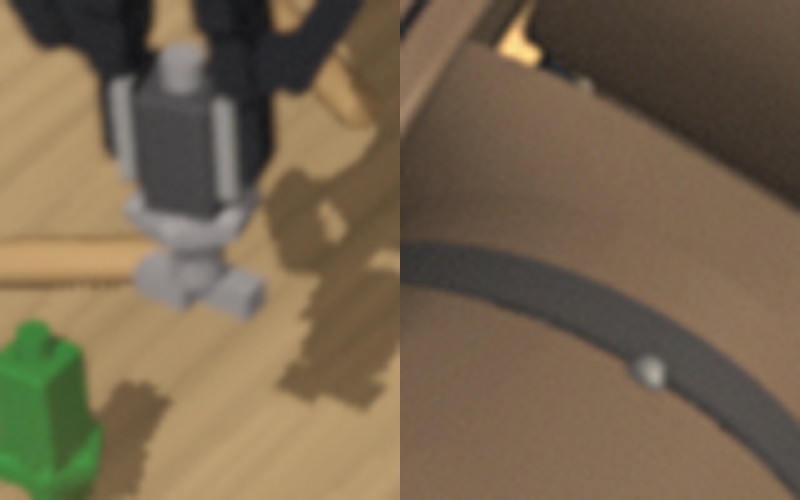

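Gripped and lifted, with about 2.6 N of weight. The head bar shows at scene (292–317, 205–218). I'll fit its yaw by silhouette.

```bash
cat > fit.py <<'E'
from h import *
def fit(img,s,name=None,zoff=.0405,yaws=range(-40,41,1),vis=True):
    tcp=np.array(s["eef_pos"]);K=6
    sat=cv2.cvtColor(img,cv2.COLOR_BGR2HSV)
    u0,v0=(px("scene",tcp-[0,0,zoff])).round().astype(int)-[30,30]
    cr=cv2.resize(img[v0:v0+60,u0:u0+60],None,fx=K,fy=K,interpolation=cv2.INTER_CUBIC)
    hsv=cv2.cvtColor(cr,cv2.COLOR_BGR2HSV);mask=(hsv[...,1]<60)&(hsv[...,2]>60)
    P=lambda X:np.array([(px("scene",x)-[u0,v0]+.5)*K-.5 for x in X])
    hull=lambda m,X:cv2.fillConvexPoly(m,cv2.convexHull(P(X).round().astype(np.int32)),1)
    best=[]
    th=np.linspace(0,2*np.pi,24,endpoint=False)
    for y in yaws:
        c,sn=np.cos(np.radians(y)),np.sin(np.radians(y));R=np.array([[c,-sn,0],[sn,c,0],[0,0,1]])
        h=tcp-[0,0,zoff]
        m=np.zeros(mask.shape,np.uint8)
        hull(m,[h+R@np.array([a*.019,b*.0085,d*.005]) for a in(-1,1) for b in(-1,1) for d in(-1,1)])
        hull(m,[h+[.0085*np.cos(t),.0085*np.sin(t),z] for t in th for z in(.005,.024)])
        fl=np.zeros(mask.shape,np.uint8);hull(fl,[h+[.02*np.cos(t),.02*np.sin(t),z] for t in th for z in(.0275,.05)])
        for dx in range(-12,13,3):
            for dy in range(-15,16,3):
                M=np.float32([[1,0,dx],[0,1,dy]])
                mm=cv2.warpAffine(m,M,m.shape[::-1])>0;ff=cv2.dilate(cv2.warpAffine(fl,M,m.shape[::-1]),np.ones((7,7)))>0
                roi=np.ones_like(ff);roi[:int(np.where(ff)[0].max())]=0 
                roi=roi|(cv2.dilate(mm.astype(np.uint8),np.ones((25,25)))>0);roi&=~ff
                A=mm&roi;B=mask&roi&(cv2.dilate(mm.astype(np.uint8),np.ones((31,31)))>0)
                best.append(((A&B).sum()/(A|B).sum(),y,dx/K,dy/K))
    best.sort(reverse=True)
    by={};[by.setdefault(b[1],b) for b in best]
    print([(b[1],round(b[0],3),b[2],b[3]) for b in sorted(by.values(),reverse=True)[:8]])
    return best[0]
E
python3 - <<'E'
from fit import *
s=st();a=read_camera("scene");cv2.imwrite("pics/raw3.png",a)
fit(a,s)
E
```

```text
t 8.45 p [ 0.5008 -0.1981  0.1731] jawyaw 15.5 tilt [-0.002  0.001 -1.   ] F [-0.7 -0.2 -3.1] T [-0.03 -0.    0.01] op 0.271 q [-0.57  0.04  1.96  0.    1.14 -0.84]Traceback (most recent call last):
  File "<stdin>", line 3, in <module>
  File "fit.py", line 18, in fit
    fl=np.zeros(mask.shape,np.uint8);hull(fl,[h+[.02*np.cos(t),.02*np.sin(t),z] for t in th for z in(.0275,.05)])
                                     ~~~~^^^^^^^^^^^^^^^^^^^^^^^^^^^^^^^^^^^^^^^^^^^^^^^^^^^^^^^^^^^^^^^^^^^^^^^^
  File "fit.py", line 9, in <lambda>
    hull=lambda m,X:cv2.fillConvexPoly(m,cv2.convexHull(P(X).round().astype(np.int32)),1)
                                                        ~^^^
  File "fit.py", line 8, in <lambda>
    P=lambda X:np.array([(px("scene",x)-[u0,v0]+.5)*K-.5 for x in X])
                          ~~^^^^^^^^^^^
  File "h.py", line 4, in px
    c=calibration(cam);p=np.array(c["intrinsics"])@(np.array(c["R"])@np.array(X)+np.array(c["t"]));return p[:2]/p[2]
ValueError: time passes only in moves, steps and waits
```

```bash
sed -i 's/^import numpy as np, cv2/import numpy as np, cv2\nfrom functools import lru_cache\ncalibration=lru_cache(calibration)/' h.py
python3 - <<'E'
from fit import *
s={"eef_pos":[.501,-.199,.1735]}
fit(cv2.imread("pics/raw3.png"),s)
E
```

```text
[(1, np.float64(0.839), 0.0, 0.0), (0, np.float64(0.837), 0.0, 0.0), (3, np.float64(0.834), 0.0, 0.0), (-1, np.float64(0.834), 0.0, 0.0), (2, np.float64(0.833), 0.0, 0.0), (5, np.float64(0.83), 0.5, 0.0), (4, np.float64(0.83), 0.5, 0.0), (10, np.float64(0.828), 1.0, -0.5)]
```

Emit:
servo_tool(
  deltas=[
    [[0.1, 0.2, 0, 0.07], [0.2, 0.4, 0, 0.14], [0.3, 0.6, 0, 0.21], [0.4, 0.8, 0, 0.28], [0.46, 1, 0, 0.35]],
  ],
)

```text
time: 9.0
eef_pos: [0.5477, -0.1008, 0.1736]
tcp_rot: [-0.282, 0.648, 0.282, 0.648]
contact_force: [-0.1, -0.1, -2.5]
opening: 0.272
```

Emit:
servo_tool(
  deltas=[
    [[0.1, 0.2, 0, 0.07], [0.2, 0.4, 0, 0.14], [0.3, 0.6, 0, 0.21], [0.4, 0.8, 0, 0.28], [0.47, 1, 0, 0.35]],
  ],
)

```text
time: 9.5
eef_pos: [0.5948, -0.0008, 0.1734]
tcp_rot: [-0.448, 0.548, 0.447, 0.547]
contact_force: [0.9, 0.7, -3.3]
opening: 0.275
```

Emit:
servo_tool(
  deltas=[
    [[0, 0.04, -0.1, 0.07], [0, 0.04, -0.2, 0.14], [0, 0.04, -0.3, 0.21], [0, 0.04, -0.4, 0.28], [0, 0.04, -0.5, 0.355]],
  ],
)

```text
time: 10.0
eef_pos: [0.5943, 0.0024, 0.123]
tcp_rot: [0.581, -0.403, -0.581, -0.403]
contact_force: [0.6, 0.1, -2.8]
opening: 0.27
```

Emit:
servo_tool(
  deltas=[
    [[0, 0, 0, 0], [0, 0, 0, 0], [0, 0, 0, 0], [0, 0, 0, 0], [0, 0, 0, 0]],
  ],
)

```text
time: 10.5
eef_pos: [0.5946, 0.0034, 0.124]
tcp_rot: [0.58, -0.404, -0.58, -0.405]
contact_force: [-0.6, -0.1, -2.0]
opening: 0.274
```

```bash
python3 - <<'E'
from fit import *
s=st();a=read_camera("scene");b=read_camera("top");cv2.imwrite("pics/raw4.png",a);cv2.imwrite("pics/raw4t.png",b)
st()
c,t=px("scene",np.array(s["eef_pos"])-[0,0,.06]).astype(int),px("top",[.59,.03,.04]).astype(int)
r=lambda i,c,w,h,k:cv2.resize(i[c[1]-h//2:c[1]+h//2,c[0]-w//2:c[0]+w//2],None,fx=k,fy=k,interpolation=cv2.INTER_CUBIC)
cv2.imwrite("pics/c4.png",np.hstack([r(a,c,80,100,6),r(b,t,52,100,6)]));print(c,t)
E
python3 - <<'E'
import sys;sys.path.insert(0,".")
from fit import *
s={"eef_pos":get_state()["eef_pos"]};a=cv2.imread("pics/raw4.png")
def m2():
    return fit(a,s,yaws=range(70,121,2))
m2()
E
```

```text
t 10.5 p [0.5946 0.0034 0.124 ] jawyaw 110.2 tilt [ 0.001 -0.    -1.   ] F [-0.6 -0.1 -2. ] T [-0.    0.    0.02] op 0.274 q [-0.16  0.22  1.86 -0.    1.06 -2.09]
t 10.6 p [0.5944 0.0035 0.1237] jawyaw 110.3 tilt [ 0.001 -0.    -1.   ] F [-0.7 -0.3 -1.9] T [ 0.03  0.02 -0.03] op 0.273 q [-0.16  0.22  1.86 -0.    1.06 -2.09]
[414 198] [243 143]
[(118, np.float64(0.587), 1.0, -0.5), (120, np.float64(0.586), 0.5, -0.5), (116, np.float64(0.585), 1.0, -1.0), (88, np.float64(0.574), -2.0, -2.5), (92, np.float64(0.573), -1.5, -2.5), (90, np.float64(0.573), -2.0, -2.5), (98, np.float64(0.572), -0.5, -2.5), (86, np.float64(0.572), -2.0, -2.5)]
```

View pics/c4.png

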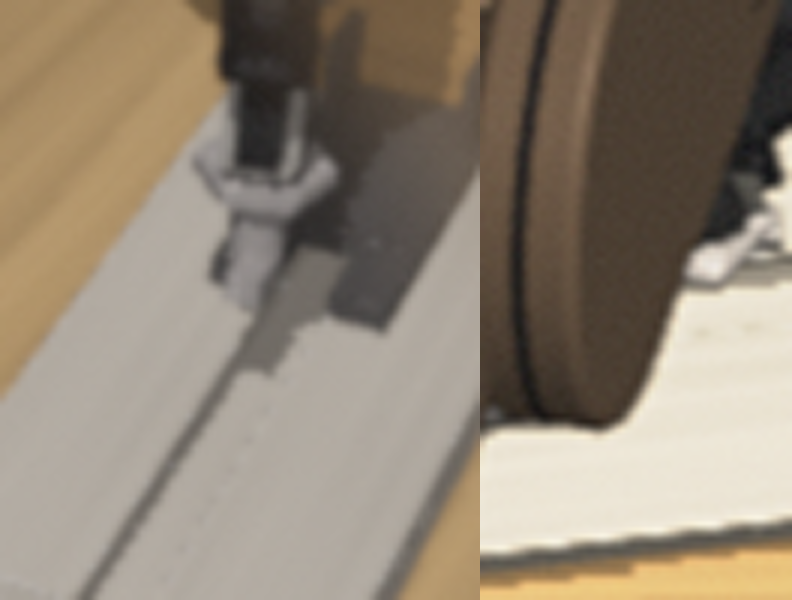

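Scene view shows the head end-on over the slot at about (398,193), and the bed there is unobstructed. I'll get the slot line more precisely from averaged profiles in both start images.

```bash
python3 - <<'E'
from h import *
for cam,f in(("top","pics/t0.png"),("scene","pics/s0.png")):
    g=cv2.imread(f,0).astype(np.float32)
    for yw in (95.5,96.1,96.7):
        d=np.array([np.cos(np.radians(yw)),np.sin(np.radians(yw))]);n=np.array([d[1],-d[0]]) # n ~ +x world
        o=np.array([.5868,.074])
        L=np.arange(-.016,.0161,.001);S=np.linspace(-.16,-.04,60)
        pr=[]
        for l in L:
            uv=np.float32([px(cam,[*(o+s*d+l*n),.03]) for s in S]);pr.append(cv2.remap(g,uv[:,:1],uv[:,1:],cv2.INTER_LINEAR).mean())
        print(cam,yw,[(int(l*1000),int(v)) for l,v in zip(L,pr)])
    # foot: across (sum over prongs) and along
    d=np.array([np.cos(np.radians(96.1)),np.sin(np.radians(96.1))]);n=np.array([d[1],-d[0]])
    def prof(ls,ss):
        uv=np.float32([px(cam,[*(o+s*d+l*n),.04]) for l in ls for s in ss]);return cv2.remap(g,uv[:,:1],uv[:,1:],cv2.INTER_LINEAR).mean()
    print("across prong",[(l,int(prof([l/1000],np.linspace(-.02,-.005,10)))) for l in range(-36,37,2)])
    print("along prongs",[(s,int(prof([-.02,.02],[s/1000]))) for s in range(-32,-18)])
    print("along notch",[(s,int(prof([-.003,0,.003],[s/1000]))) for s in range(2,16)])
E
```

```text
top 95.5 [(-16, 193), (-15, 194), (-13, 196), (-12, 196), (-11, 195), (-10, 193), (-9, 192), (-8, 190), (-7, 189), (-6, 188), (-5, 189), (-4, 191), (-3, 193), (-2, 194), (-1, 194), (0, 195), (0, 196), (1, 196), (2, 194), (3, 186), (4, 167), (5, 145), (6, 130), (7, 123), (8, 118), (9, 111), (10, 101), (11, 102), (12, 120), (13, 152), (14, 181), (15, 194), (16, 196)]
top 96.1 [(-16, 194), (-15, 196), (-13, 196), (-12, 195), (-11, 193), (-10, 192), (-9, 190), (-8, 189), (-7, 187), (-6, 189), (-5, 191), (-4, 193), (-3, 194), (-2, 194), (-1, 195), (0, 196), (0, 196), (1, 193), (2, 184), (3, 166), (4, 144), (5, 130), (6, 123), (7, 119), (8, 111), (9, 99), (10, 100), (11, 120), (12, 154), (13, 184), (14, 195), (15, 197), (16, 195)]
top 96.7 [(-16, 196), (-15, 196), (-13, 195), (-12, 194), (-11, 192), (-10, 190), (-9, 188), (-8, 188), (-7, 189), (-6, 191), (-5, 193), (-4, 194), (-3, 194), (-2, 195), (-1, 196), (0, 196), (0, 192), (1, 182), (2, 164), (3, 145), (4, 131), (5, 124), (6, 118), (7, 110), (8, 100), (9, 102), (10, 122), (11, 155), (12, 184), (13, 194), (14, 196), (15, 194), (16, 192
[... 1868 characters left out ...]
, 166), (-34, 166), (-32, 164), (-30, 157), (-28, 134), (-26, 97), (-24, 72), (-22, 67), (-20, 67), (-18, 68), (-16, 68), (-14, 68), (-12, 68), (-10, 66), (-8, 59), (-6, 59), (-4, 76), (-2, 93), (0, 102), (2, 116), (4, 127), (6, 132), (8, 132), (10, 126), (12, 108), (14, 84), (16, 72), (18, 70), (20, 70), (22, 72), (24, 73), (26, 73), (28, 74), (30, 73), (32, 74), (34, 99), (36, 142)]
along prongs [(-32, 72), (-31, 69), (-30, 66), (-29, 65), (-28, 65), (-27, 65), (-26, 66), (-25, 66), (-24, 67), (-23, 67), (-22, 68), (-21, 68), (-20, 68), (-19, 68)]
along notch [(2, 65), (3, 65), (4, 65), (5, 66), (6, 66), (7, 67), (8, 68), (9, 69), (10, 69), (11, 69), (12, 70), (13, 70), (14, 70), (15, 71)]
```

```bash
python3 - <<'E'
from h import *
print("c2 tip obs",(243,251.7),"pred",px("scene",[.4614,-.3005,.1095]))
print("c3 tip obs",(300.6,166.6),"pred",px("scene",[.5012,-.199,.2195]))
# local jacobian at insertion
p=np.array([.594,.0035,.0835]);u=px("scene",p)
for n,d in(("x",[.01,0,0]),("y",[0,.01,0]),("z",[0,0,.01])): print(n,(px("scene",p+d)-u).round(2))
a=cv2.imread("pics/raw4.png")
u=px("scene",p).round().astype(int)
c=cv2.resize(a[u[1]-40:u[1]+40,u[0]-45:u[0]+45],None,fx=8,fy=8,interpolation=cv2.INTER_CUBIC)[:600]
c=cv2.convertScaleAbs(c,alpha=1.3)
P=lambda X:tuple(int(v) for v in (px("scene",X)-[u[0]-45,u[1]-40]+.5)*8-.5)
y=np.radians(95.9);R=np.array([[np.cos(y),-np.sin(y),0],[np.sin(y),np.cos(y),0],[0,0,1]])
h=np.array([.5945,.0035,.0835])
V={(i,j,k):P(h+R@[i*.019,j*.0085,k*.005]) for i in(-1,1) for j in(-1,1) for k in(-1,1)}
for A in V:
    for B in V:
        if A<B and sum(x!=z for x,z in zip(A,B))==1: cv2.line(c,V[A],V[B],(0,0,255),1)
for l in(-.01,.01):
    o=np.array([.5868,.074]);d=np.array([np.cos(np.radians(96.1)),np.sin(np.radians(96.1))]);n=np.array([d[1],-d[0]])
    cv2.line(c,P([*(o-.16*d+l*n),.03]),P([*(o-.03*d+l*n),.03]),(0,255,0),1)
t=[P(h+[.006*np.cos(q),.006*np.sin(q),.0865]) for q in np.linspace(0,6.28,16)]
cv2.polylines(c,[np.array(t)],True,(255,0,0),1)
cv2.imwrite("pics/c5.png",c);print(u)
E
```

```text
c2 tip obs (243, 251.7) pred [241.77317593 249.56980649]
c3 tip obs (300.6, 166.6) pred [300.64076292 163.32116416]
x [5.08 1.84]
y [ 2.51 -2.78]
z [ 0.5 -4.5]
[415 190]
```

View pics/c5.png

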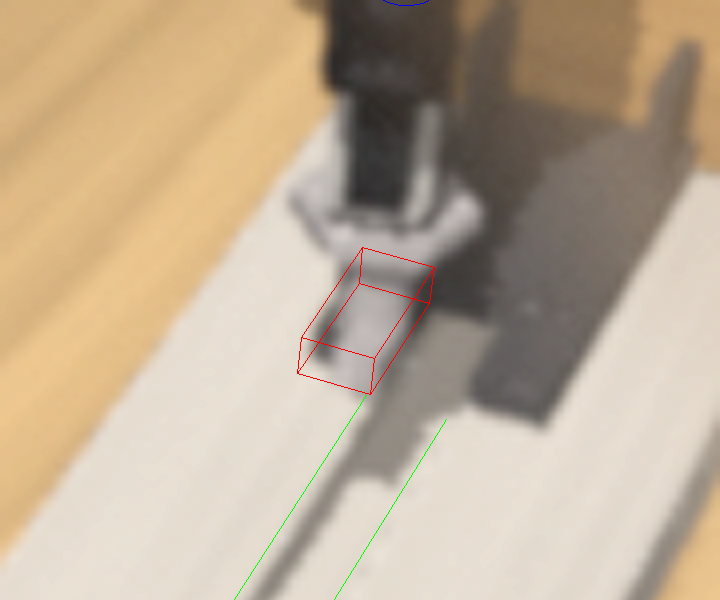

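Scene suggests the slot sits about +3 mm in x from my line and top says +1.5 mm, so I'll shift +2.3 mm and feel for it going down.

Emit:
servo_tool(
  deltas=[
    [[0.023, 0, -0.1, 0], [0.023, 0, -0.2, 0], [0.023, 0, -0.3, 0], [0.023, 0, -0.4, 0], [0.023, 0, -0.44, 0]],
  ],
)

```text
time: 11.1
eef_pos: [0.5953, 0.0037, 0.077]
tcp_rot: [-0.579, 0.405, 0.581, 0.404]
contact_force: [-0.5, 0.5, -3.1]
opening: 0.274
```

Emit:
servo_tool(
  deltas=[
    [[0, 0, -0.02, 0], [0, 0, -0.04, 0], [0, 0, -0.06, 0], [0, 0, -0.06, 0], [0, 0, -0.06, 0]],
  ],
)

```text
time: 11.6
eef_pos: [0.5968, 0.0035, 0.0736]
tcp_rot: [0.58, -0.404, -0.58, -0.404]
contact_force: [-0.6, -0.7, -2.2]
opening: 0.272
```

```bash
python3 - <<'E'
from h import *
s=st();a=read_camera("scene");cv2.imwrite("pics/raw6.png",a);st()
u=px("scene",np.array(s["eef_pos"])-[0,0,.03]).round().astype(int)
cv2.imwrite("pics/c6.png",cv2.resize(a[u[1]-35:u[1]+35,u[0]-45:u[0]+45],None,fx=8,fy=8,interpolation=cv2.INTER_CUBIC));print(u)
E
```

```text
t 11.6 p [0.5968 0.0035 0.0736] jawyaw 110.3 tilt [ 0.001 -0.    -1.   ] F [-0.6 -0.7 -2.2] T [ 0.08  0.   -0.03] op 0.272 q [-0.16  0.29  1.88 -0.    0.97 -2.09]
t 11.65 p [0.5968 0.0035 0.0737] jawyaw 110.3 tilt [ 0.001 -0.    -1.   ] F [-0.6  0.7 -2.2] T [-0.01  0.01  0.  ] op 0.272 q [-0.16  0.29  1.88 -0.    0.97 -2.09]
[415 207]
```

Emit:
servo_tool(
  deltas=[
    [[0, 0, -0.01, 0], [0, 0, -0.02, 0], [0, 0, -0.03, 0], [0, 0, -0.04, 0], [0, 0, -0.04, 0]],
  ],
)

```text
time: 12.15
eef_pos: [0.5964, 0.0036, 0.0691]
tcp_rot: [-0.58, 0.404, 0.58, 0.404]
contact_force: [-0.3, -0.5, -2.6]
opening: 0.272
```

```bash
python3 -c "
from h import *
st()"
```

```text
t 12.15 p [0.5964 0.0036 0.0691] jawyaw 110.3 tilt [-0.  0. -1.] F [-0.3 -0.5 -2.6] T [0.03 0.05 0.01] op 0.272 q [-0.16  0.3   1.88 -0.    0.96 -2.09]
```

Emit:
servo_tool(
  deltas=[
    [[0, 0, -0.03, 0], [0, 0, -0.06, 0], [0, 0, -0.09, 0], [0, 0, -0.12, 0], [0, 0, -0.12, 0]],
  ],
)

```text
time: 12.65
eef_pos: [0.5961, 0.0036, 0.0566]
tcp_rot: [-0.58, 0.404, 0.581, 0.404]
contact_force: [-0.1, -0.3, -2.7]
opening: 0.274
```

Emit:
servo_tool(
  deltas=[
    [[0, 0, -0.01, 0], [0, 0, -0.02, 0], [0, 0, -0.03, 0], [0, 0, -0.03, 0], [0, 0, -0.03, 0]],
  ],
)

```text
time: 13.15
eef_pos: [0.5966, 0.0036, 0.0544]
tcp_rot: [0.58, -0.404, -0.58, -0.404]
contact_force: [0.2, -0.7, -2.2]
opening: 0.275
```

```bash
python3 - <<'E'
from h import *
s=st();a=read_camera("scene");cv2.imwrite("pics/raw6.png",a);st()
u=px("scene",np.array(s["eef_pos"])-[0,0,.02]).round().astype(int)
cv2.imwrite("pics/c6.png",cv2.resize(a[u[1]-50:u[1]+30,u[0]-40:u[0]+60],None,fx=7,fy=7,interpolation=cv2.INTER_CUBIC));print(u)
E
```

```text
t 13.15 p [0.5966 0.0036 0.0544] jawyaw 110.3 tilt [ 0. -0. -1.] F [ 0.2 -0.7 -2.2] T [-0.07 -0.04  0.04] op 0.275 q [-0.16  0.32  1.89 -0.    0.93 -2.09]
t 13.2 p [0.5966 0.0035 0.0544] jawyaw 110.3 tilt [ 0. -0. -1.] F [ 0.2 -0.4 -2.2] T [ 0.    0.04 -0.04] op 0.274 q [-0.16  0.32  1.89 -0.    0.93 -2.09]
[414 211]
```

View pics/c6.png

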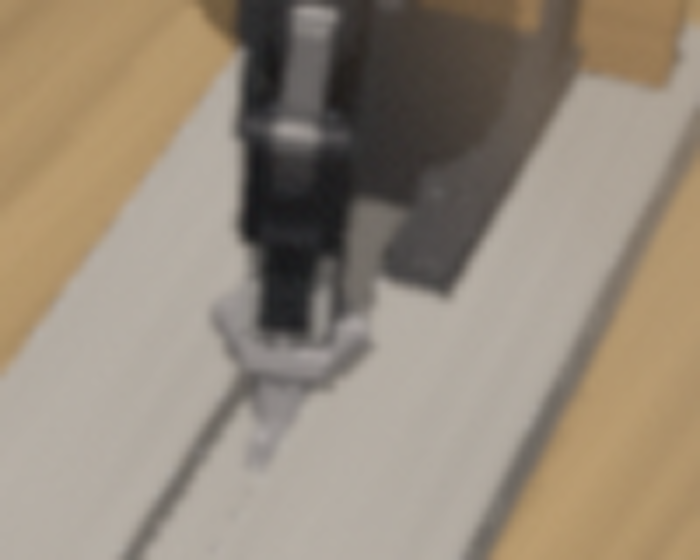

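In the slot, no contact force: the neck goes down through the mouth at about scene (413,218). Now slide towards the fork.

Emit:
servo_tool(
  deltas=[
    [[-0.009, 0.08, 0, 0], [-0.017, 0.16, 0, 0], [-0.026, 0.24, 0, 0], [-0.034, 0.32, 0, 0], [-0.043, 0.4, 0, 0]],
  ],
)

```text
time: 13.7
eef_pos: [0.5921, 0.0445, 0.0543]
tcp_rot: [-0.58, 0.404, 0.58, 0.404]
contact_force: [0.2, 0.1, -3.5]
opening: 0.268
```

Emit:
servo_tool(
  deltas=[
    [[-0.005, 0.05, 0, 0], [-0.011, 0.1, 0, 0], [-0.016, 0.15, 0, 0], [-0.022, 0.2, 0, 0], [-0.022, 0.2, 0, 0]],
  ],
)

```text
time: 14.2
eef_pos: [0.5899, 0.0641, 0.0543]
tcp_rot: [-0.58, 0.404, 0.58, 0.404]
contact_force: [-0.1, -0.9, -2.8]
opening: 0.275
```

```bash
python3 -c "
from h import *
st()"
```

```text
t 14.2 p [0.5899 0.0641 0.0543] jawyaw 110.3 tilt [-0.  0. -1.] F [-0.1 -0.9 -2.8] T [0.01 0.01 0.07] op 0.275 q [-0.06  0.32  1.89  0.    0.93 -1.99]
```

Emit:
servo_tool(
  deltas=[
    [[-0.002, 0.02, 0, 0], [-0.004, 0.04, 0, 0], [-0.006, 0.06, 0, 0], [-0.008, 0.08, 0, 0], [-0.008, 0.08, 0, 0]],
  ],
)

```text
time: 14.7
eef_pos: [0.5892, 0.0717, 0.0543]
tcp_rot: [-0.58, 0.404, 0.58, 0.404]
contact_force: [0.6, -0.3, -2.5]
opening: 0.271
```

Emit:
servo_tool(
  deltas=[
    [[0, 0.005, 0, 0], [-0.001, 0.01, 0, 0], [-0.001, 0.015, 0, 0], [-0.002, 0.015, 0, 0], [-0.002, 0.015, 0, 0]],
  ],
)

```text
time: 15.2
eef_pos: [0.589, 0.073, 0.0543]
tcp_rot: [0.58, -0.404, -0.58, -0.404]
contact_force: [0.0, 0.2, -2.2]
opening: 0.273
```

```bash
python3 -c "
from h import *
st()"
```

```text
t 15.2 p [0.589  0.073  0.0543] jawyaw 110.3 tilt [-0. -0. -1.] F [ 0.   0.2 -2.2] T [-0.02  0.01  0.01] op 0.273 q [-0.05  0.32  1.89 -0.    0.93 -1.97]
```

Emit:
servo_tool(
  deltas=[
    [[0, 0.005, 0, 0], [-0.001, 0.01, 0, 0], [-0.001, 0.01, 0, 0], [-0.001, 0.01, 0, 0], [-0.001, 0.01, 0, 0]],
  ],
)

```text
time: 15.7
eef_pos: [0.589, 0.074, 0.0543]
tcp_rot: [0.58, -0.404, -0.58, -0.404]
contact_force: [-0.4, 0.6, -1.9]
opening: 0.276
```

Emit:
servo_tool(
  deltas=[
    [[0, 0.003, 0, 0], [-0.001, 0.007, 0, 0], [-0.001, 0.007, 0, 0], [-0.001, 0.007, 0, 0], [-0.001, 0.007, 0, 0]],
  ],
)

```text
time: 16.2
eef_pos: [0.5888, 0.0748, 0.0543]
tcp_rot: [-0.58, 0.404, 0.58, 0.404]
contact_force: [-0.3, -0.2, -2.9]
opening: 0.274
```

Emit:
servo_tool(
  deltas=[
    [[0, 0.003, 0, 0], [-0.001, 0.007, 0, 0], [-0.001, 0.007, 0, 0], [-0.001, 0.007, 0, 0], [-0.001, 0.007, 0, 0]],
  ],
)

```text
time: 16.7
eef_pos: [0.5887, 0.0754, 0.0543]
tcp_rot: [-0.58, 0.404, 0.58, 0.404]
contact_force: [0.0, -0.7, -2.4]
opening: 0.275
```

Emit:
servo_tool(
  deltas=[
    [[0, 0.003, 0, 0], [-0.001, 0.007, 0, 0], [-0.001, 0.007, 0, 0], [-0.001, 0.007, 0, 0], [-0.001, 0.007, 0, 0]],
  ],
)

```text
time: 17.2
eef_pos: [0.5887, 0.0759, 0.0543]
tcp_rot: [0.58, -0.404, -0.58, -0.404]
contact_force: [0.9, -1.3, -2.6]
opening: 0.273
```

Emit:
servo_tool(
  deltas=[
    [[0, 0.005, 0, 0], [0, 0.005, 0, 0], [0, 0.005, 0, 0], [0, 0.005, 0, 0], [0, 0.005, 0, 0]],
  ],
)

```text
time: 17.7
eef_pos: [0.5888, 0.0762, 0.0544]
tcp_rot: [0.581, -0.404, -0.58, -0.404]
contact_force: [0.6, -5.4, -2.3]
opening: 0.273
```

```bash
python3 - <<'E'
from h import *
s=st();a=read_camera("scene");cv2.imwrite("pics/raw7.png",a);st();read_camera("top");st()
g0=cv2.cvtColor(cv2.imread("pics/s0.png"),cv2.COLOR_BGR2GRAY);g1=cv2.cvtColor(a,cv2.COLOR_BGR2GRAY)
for nm,(x0,y0,x1,y1) in {"fenceR":(448,135,480,178),"fenceTop":(415,128,480,145)}.items():
    print(nm,cv2.phaseCorrelate(np.float32(g0[y0:y1,x0:x1]),np.float32(g1[y0:y1,x0:x1])))
print(px("scene",[.58,.18,.07])-px("scene",[.5805,.175,.07]))
E
```

```text
t 17.7 p [0.5888 0.0762 0.0544] jawyaw 110.3 tilt [ 0.    -0.001 -1.   ] F [ 0.6 -5.4 -2.3] T [-1.01 -0.05 -0.  ] op 0.273 q [-0.04  0.32  1.89 -0.    0.93 -1.97]
t 17.75 p [0.5888 0.0761 0.0544] jawyaw 110.3 tilt [ 0.    -0.001 -1.   ] F [ 0.7 -5.9 -3.2] T [-0.97 -0.07  0.03] op 0.271 q [-0.04  0.32  1.89 -0.    0.93 -1.97]
t 17.8 p [0.5888 0.0761 0.0544] jawyaw 110.3 tilt [ 0.    -0.001 -1.   ] F [ 0.4 -5.3 -2.3] T [-1.04 -0.04  0.05] op 0.274 q [-0.04  0.32  1.89 -0.    0.93 -1.97]
fenceR ((0.407205982098521, 0.4679361050498585), 0.6501946376429664)
fenceTop ((-0.04026594164666619, 0.20981016618723913), 0.2395201939859508)
[ 0.76917976 -1.16002447]
```

Contact with the notch end at 5.5 N, at y=0.0762, which matches the prediction, so the bolt is home. Back off 1.2 mm to unload, then turn clockwise.

Emit:
servo_tool(
  deltas=[
    [[0.001, -0.012, 0, 0], [0.001, -0.012, 0, 0], [0.001, -0.012, 0, -0.08], [0.001, -0.012, 0, -0.16], [0.001, -0.012, 0, -0.24]],
  ],
)

```text
time: 18.3
eef_pos: [0.5882, 0.0761, 0.0541]
tcp_rot: [-0.492, 0.507, 0.493, 0.507]
contact_force: [-1.1, -0.5, -2.3]
opening: 0.274
```

Emit:
servo_tool(
  deltas=[
    [[0, 0, 0, -0.06], [0, 0, 0, -0.12], [0, 0, 0, -0.18], [0, 0, 0, -0.24], [0, 0, 0, -0.28]],
  ],
)

```text
time: 18.8
eef_pos: [0.5884, 0.0765, 0.0542]
tcp_rot: [-0.37, 0.602, 0.372, 0.602]
contact_force: [-0.4, -1.1, -2.9]
opening: 0.269
```

```bash
python3 -c "
from h import *
st()"
```

```text
t 18.8 p [0.5884 0.0765 0.0542] jawyaw 63.3 tilt [-0.001  0.002 -1.   ] F [-0.4 -1.1 -2.9] T [-0.01 -0.04 -0.07] op 0.269 q [-0.04  0.32  1.89  0.    0.93 -1.15]
```

Emit:
servo_tool(
  deltas=[
    [[0, 0, 0, -0.06], [0, 0, 0, -0.12], [0, 0, 0, -0.18], [0, 0, 0, -0.24], [0, 0, 0, -0.28]],
  ],
)

```text
time: 19.3
eef_pos: [0.5885, 0.0766, 0.0542]
tcp_rot: [-0.23, 0.668, 0.231, 0.669]
contact_force: [0.5, 0.2, -3.0]
opening: 0.271
```

Emit:
servo_tool(
  deltas=[
    [[0, 0, 0, -0.03], [0, 0, 0, -0.06], [0, 0, 0, -0.09], [0, 0, 0, -0.1], [0, 0, 0, -0.1]],
  ],
)

```text
time: 19.8
eef_pos: [0.5886, 0.0761, 0.0542]
tcp_rot: [-0.178, 0.684, 0.179, 0.684]
contact_force: [-0.2, -0.6, -2.7]
opening: 0.269
```

```bash
python3 -c "
from h import *
st()"
```

```text
t 19.8 p [0.5886 0.0761 0.0542] jawyaw 29.3 tilt [-0.     0.001 -1.   ] F [-0.2 -0.6 -2.7] T [-0.04  0.03  0.01] op 0.269 q [-0.04  0.32  1.89  0.    0.93 -0.55]
```

Emit:
servo_tool(
  deltas=[
    [[0, 0, 0, -0.03], [0, 0, 0, -0.06], [0, 0, 0, -0.09], [0, 0, 0, -0.1], [0, 0, 0, -0.1]],
  ],
)

```text
time: 20.3
eef_pos: [0.5887, 0.0757, 0.0543]
tcp_rot: [-0.125, 0.696, 0.125, 0.696]
contact_force: [-0.6, -1.0, -3.3]
opening: 0.273
```

```bash
python3 -c "
from h import *
st()"
```

```text
t 20.3 p [0.5887 0.0757 0.0543] jawyaw 20.3 tilt [-0.  0. -1.] F [-0.6 -1.  -3.3] T [-0.04  0.    0.  ] op 0.273 q [-0.04  0.32  1.89  0.    0.93 -0.4 ]
```

Emit:
servo_tool(
  deltas=[
    [[0, 0, 0, -0.03], [0, 0, 0, -0.06], [0, 0, 0, -0.09], [0, 0, 0, -0.1], [0, 0, 0, -0.1]],
  ],
)

```text
time: 20.8
eef_pos: [0.5884, 0.0756, 0.0541]
tcp_rot: [-0.07, 0.704, 0.07, 0.703]
contact_force: [-1.4, 0.5, -2.4]
opening: 0.274
```

```bash
python3 -c "
from h import *
st()"
```

```text
t 20.8 p [0.5884 0.0756 0.0541] jawyaw 11.3 tilt [-0.001  0.    -1.   ] F [-1.4  0.5 -2.4] T [0.09 0.16 0.05] op 0.274 q [-0.04  0.32  1.89  0.    0.93 -0.24]
```

Emit:
servo_tool(
  deltas=[
    [[0, 0, 0, -0.03], [0, 0, 0, -0.06], [0, 0, 0, -0.09], [0, 0, 0, -0.1], [0, 0, 0, -0.1]],
  ],
)

```text
time: 21.3
eef_pos: [0.5885, 0.0755, 0.054]
tcp_rot: [-0.014, 0.707, 0.015, 0.707]
contact_force: [-0.4, 0.5, -4.8]
opening: 0.273
```

```bash
python3 -c "
from h import *
st();read_camera('scene');st();read_camera('scene');st()"
```

```text
t 21.3 p [0.5885 0.0755 0.054 ] jawyaw 2.3 tilt [-0.001  0.    -1.   ] F [-0.4  0.5 -4.8] T [0.11 0.06 0.1 ] op 0.273 q [-0.04  0.32  1.89  0.    0.93 -0.08]
t 21.35 p [0.5885 0.0755 0.054 ] jawyaw 2.3 tilt [-0.001  0.    -1.   ] F [ 0.2 -0.1 -4.6] T [0.11 0.05 0.07] op 0.272 q [-0.04  0.32  1.89  0.    0.93 -0.08]
t 21.4 p [0.5885 0.0755 0.054 ] jawyaw 2.3 tilt [-0.001  0.    -1.   ] F [-0.8  0.4 -4.9] T [0.12 0.09 0.07] op 0.269 q [-0.04  0.32  1.89  0.    0.93 -0.08]
```

Now Tz≈0.08 (thread drag) at 108°, so the head is on its stop. Fz is slightly more negative, so the bolt is being drawn up; I'll lower 1 mm and check.

Emit:
servo_tool(
  deltas=[
    [[0, 0, -0.003, 0], [0, 0, -0.006, 0], [0, 0, -0.01, 0], [0, 0, -0.01, 0], [0, 0, -0.01, 0]],
  ],
)

```text
time: 21.9
eef_pos: [0.5886, 0.0755, 0.0538]
tcp_rot: [-0.014, 0.707, 0.014, 0.707]
contact_force: [-2.7, 0.5, 0.6]
opening: 0.273
```

```bash
python3 -c "
from h import *
st()"
```

```text
t 21.9 p [0.5886 0.0755 0.0538] jawyaw 2.3 tilt [-0.001  0.    -1.   ] F [-2.7  0.5  0.6] T [0.18 0.7  0.04] op 0.273 q [-0.04  0.32  1.89  0.    0.93 -0.08]
```

Emit:
servo_tool(
  deltas=[
    [[0, 0, -0.001, -0.03], [0, 0, -0.003, -0.06], [0, 0, -0.004, -0.09], [0, 0, -0.006, -0.12], [0, 0, -0.006, -0.12]],
  ],
)

```text
time: 22.4
eef_pos: [0.5888, 0.0755, 0.0532]
tcp_rot: [0.053, 0.705, -0.053, 0.705]
contact_force: [-2.6, 0.5, 2.1]
opening: 0.272
```

```bash
python3 -c "
from h import *
st();read_camera('scene');st()"
```

```text
t 22.4 p [0.5888 0.0755 0.0532] jawyaw -8.5 tilt [-0.  0. -1.] F [-2.6  0.5  2.1] T [0.12 0.69 0.01] op 0.272 q [-0.04  0.32  1.89  0.    0.93  0.11]
t 22.45 p [0.5888 0.0755 0.0532] jawyaw -8.5 tilt [-0.  0. -1.] F [-3.6  0.2  2. ] T [0.16 0.73 0.04] op 0.275 q [-0.04  0.32  1.89  0.    0.93  0.1 ]
```

Emit:
servo_tool(
  deltas=[
    [[0, 0, -0.001, -0.05], [0, 0, -0.002, -0.1], [0, 0, -0.004, -0.15], [0, 0, -0.005, -0.2], [0, 0, -0.005, -0.2]],
  ],
)

```text
time: 22.95
eef_pos: [0.589, 0.0755, 0.0525]
tcp_rot: [0.162, 0.688, -0.162, 0.689]
contact_force: [-2.4, 0.7, 0.6]
opening: 0.27
```

```bash
python3 -c "
from h import *
st();read_camera('scene');st()"
```

```text
t 22.95 p [0.589  0.0755 0.0525] jawyaw -26.5 tilt [ 0.001  0.    -1.   ] F [-2.4  0.7  0.6] T [ 0.14  0.51 -0.03] op 0.27 q [-0.04  0.32  1.89  0.    0.93  0.42]
t 23.0 p [0.589  0.0755 0.0524] jawyaw -26.4 tilt [ 0.001  0.    -1.   ] F [-2.9  0.3  1.8] T [ 0.25  0.46 -0.01] op 0.277 q [-0.04  0.32  1.89  0.    0.93  0.42]
```

Emit:
servo_tool(
  deltas=[
    [[0, 0, 0, -0.05], [0, 0, 0, -0.1], [0, 0, 0, -0.15], [0, 0, 0, -0.2], [0, 0, 0, -0.2]],
  ],
)

```text
time: 23.5
eef_pos: [0.5892, 0.0754, 0.0519]
tcp_rot: [0.268, 0.654, -0.267, 0.655]
contact_force: [-1.1, 0.7, -2.0]
opening: 0.273
```

```bash
python3 -c "
from h import *
st();read_camera('scene');st()"
```

```text
t 23.5 p [0.5892 0.0754 0.0519] jawyaw -44.4 tilt [ 0.001  0.    -1.   ] F [-1.1  0.7 -2. ] T [ 0.19  0.08 -0.02] op 0.273 q [-0.04  0.32  1.89  0.    0.93  0.73]
t 23.55 p [0.5892 0.0754 0.052 ] jawyaw -44.4 tilt [ 0.001  0.    -1.   ] F [ 1.  1. -3.] T [ 0.13  0.01 -0.02] op 0.27 q [-0.04  0.32  1.89  0.    0.93  0.73]
```

Emit:
servo_tool(
  deltas=[
    [[0, 0, -0.001, -0.05], [0, 0, -0.003, -0.1], [0, 0, -0.004, -0.15], [0, 0, -0.006, -0.2], [0, 0, -0.006, -0.2]],
  ],
)

```text
time: 24.05
eef_pos: [0.5894, 0.0752, 0.0515]
tcp_rot: [0.367, 0.604, -0.366, 0.605]
contact_force: [0.8, -0.1, -3.6]
opening: 0.273
```

```bash
python3 -c "
from h import *
st();read_camera('scene');st()"
```

```text
t 24.05 p [0.5894 0.0752 0.0515] jawyaw -62.4 tilt [ 0.002 -0.    -1.   ] F [ 0.8 -0.1 -3.6] T [ 0.02 -0.1  -0.01] op 0.273 q [-0.04  0.32  1.89 -0.    0.93  1.05]
t 24.1 p [0.5894 0.0752 0.0515] jawyaw -62.4 tilt [ 0.002 -0.    -1.   ] F [ 1.2 -0.7 -3.7] T [-0.03 -0.23 -0.08] op 0.273 q [-0.04  0.32  1.89 -0.    0.93  1.04]
```

Emit:
servo_tool(
  deltas=[
    [[0, 0, 0, -0.05], [0, 0, 0, -0.1], [0, 0, 0, -0.15], [0, 0, 0, -0.2], [0, 0, 0, -0.2]],
  ],
)

```text
time: 24.6
eef_pos: [0.5895, 0.0749, 0.0516]
tcp_rot: [0.457, 0.539, -0.456, 0.541]
contact_force: [0.8, -1.3, -5.2]
opening: 0.272
```

```bash
python3 -c "
from h import *
st();read_camera('scene');st()"
```

```text
t 24.6 p [0.5895 0.0749 0.0516] jawyaw -80.4 tilt [ 0.002 -0.001 -1.   ] F [ 0.8 -1.3 -5.2] T [-0.22 -0.46 -0.05] op 0.272 q [-0.04  0.32  1.89 -0.    0.93  1.36]
t 24.65 p [0.5895 0.0749 0.0516] jawyaw -80.3 tilt [ 0.002 -0.001 -1.   ] F [ 2.9 -2.2 -5.1] T [-0.25 -0.49 -0.05] op 0.274 q [-0.04  0.32  1.89 -0.    0.93  1.36]
```

Emit:
servo_tool(
  deltas=[
    [[0, 0, -0.003, 0], [0, 0, -0.006, 0], [0, 0, -0.008, 0], [0, 0, -0.008, 0], [0, 0, -0.008, 0]],
  ],
)

```text
time: 25.15
eef_pos: [0.5895, 0.0749, 0.0515]
tcp_rot: [0.457, 0.539, -0.457, 0.54]
contact_force: [2.8, -4.0, -0.3]
opening: 0.273
```

```bash
python3 -c "
from h import *
st();read_camera('scene');st()"
```

```text
t 25.15 p [0.5895 0.0749 0.0515] jawyaw -80.5 tilt [ 0.002 -0.001 -1.   ] F [ 2.8 -4.  -0.3] T [-0.85 -0.47  0.07] op 0.273 q [-0.04  0.32  1.89 -0.    0.93  1.36]
t 25.2 p [0.5895 0.0749 0.0515] jawyaw -80.5 tilt [ 0.002 -0.001 -1.   ] F [ 2.3 -4.3 -0.7] T [-0.8  -0.43  0.06] op 0.272 q [-0.04  0.32  1.89 -0.    0.93  1.36]
```

The nut seems to rest on the foot now: 0.8 mm commanded gave only 0.1 mm of motion and +4.7 N. Keep turning in smaller steps and watch the torque.

Emit:
servo_tool(
  deltas=[
    [[0, -0.003, 0, -0.03], [0, -0.003, 0, -0.06], [0, -0.003, 0, -0.09], [0, -0.003, 0, -0.12], [0, -0.003, 0, -0.12]],
  ],
)

```text
time: 25.7
eef_pos: [0.5895, 0.0749, 0.0515]
tcp_rot: [0.506, 0.494, -0.505, 0.495]
contact_force: [2.7, -4.2, -0.8]
opening: 0.272
```

```bash
python3 -c "
from h import *
st();read_camera('scene');st()"
```

```text
t 25.7 p [0.5895 0.0749 0.0515] jawyaw -91.3 tilt [ 0.002 -0.001 -1.   ] F [ 2.7 -4.2 -0.8] T [-0.65 -0.53  0.04] op 0.272 q [-0.04  0.32  1.89 -0.    0.93  1.55]
t 25.75 p [0.5896 0.0749 0.0515] jawyaw -91.3 tilt [ 0.002 -0.    -1.   ] F [ 2.6 -4.2  1. ] T [-0.67 -0.52  0.  ] op 0.273 q [-0.04  0.32  1.89 -0.    0.93  1.55]
```

Emit:
servo_tool(
  deltas=[
    [[0, 0, 0, -0.02], [0, 0, 0, -0.04], [0, 0, 0, -0.06], [0, 0, 0, -0.08], [0, 0, 0, -0.08]],
  ],
)

```text
time: 26.25
eef_pos: [0.5895, 0.0749, 0.0515]
tcp_rot: [0.536, 0.461, -0.535, 0.462]
contact_force: [2.2, -4.2, 0.5]
opening: 0.272
```

```bash
python3 -c "
from h import *
st();read_camera('scene');st()"
```

```text
t 26.25 p [0.5895 0.0749 0.0515] jawyaw -98.5 tilt [ 0.002 -0.001 -1.   ] F [ 2.2 -4.2  0.5] T [-0.75 -0.58  0.06] op 0.272 q [-0.04  0.32  1.89 -0.    0.93  1.67]
t 26.3 p [0.5895 0.0749 0.0515] jawyaw -98.4 tilt [ 0.002 -0.    -1.   ] F [ 2.2 -4.   0.7] T [-0.73 -0.51  0.11] op 0.269 q [-0.04  0.32  1.89 -0.    0.93  1.67]
```

Emit:
servo_tool(
  deltas=[
    [[0, 0, 0, -0.02], [0, 0, 0, -0.04], [0, 0, 0, -0.06], [0, 0, 0, -0.06], [0, 0, 0, -0.06]],
  ],
)

```text
time: 26.8
eef_pos: [0.5895, 0.0749, 0.0515]
tcp_rot: [0.557, 0.436, -0.556, 0.437]
contact_force: [3.1, -4.5, 0.5]
opening: 0.273
```

```bash
python3 -c "
from h import *
st();read_camera('scene');st()"
```

```text
t 26.8 p [0.5895 0.0749 0.0515] jawyaw -103.8 tilt [ 0.002 -0.    -1.   ] F [ 3.1 -4.5  0.5] T [-0.73 -0.58  0.04] op 0.273 q [-0.04  0.32  1.89 -0.    0.93  1.77]
t 26.85 p [0.5895 0.0749 0.0515] jawyaw -103.8 tilt [ 0.002 -0.    -1.   ] F [ 2.4 -4.7 -0. ] T [-0.76 -0.58  0.1 ] op 0.272 q [-0.04  0.32  1.89 -0.    0.93  1.77]
```

Emit:
servo_tool(
  deltas=[
    [[0, 0, 0, -0.02], [0, 0, 0, -0.04], [0, 0, 0, -0.06], [0, 0, 0, -0.06], [0, 0, 0, -0.06]],
  ],
)

```text
time: 27.35
eef_pos: [0.5895, 0.0749, 0.0515]
tcp_rot: [0.577, 0.409, -0.576, 0.41]
contact_force: [3.0, -5.1, 0.9]
opening: 0.273
```

```bash
python3 -c "
from h import *
st();read_camera('scene');st()"
```

```text
t 27.35 p [0.5895 0.0749 0.0515] jawyaw -109.2 tilt [ 0.002 -0.    -1.   ] F [ 3.  -5.1  0.9] T [-0.7  -0.56  0.1 ] op 0.273 q [-0.04  0.32  1.89 -0.    0.93  1.86]
t 27.4 p [0.5896 0.0749 0.0515] jawyaw -109.2 tilt [ 0.002 -0.    -1.   ] F [ 2.3 -4.3  0.4] T [-0.75 -0.59  0.07] op 0.276 q [-0.04  0.32  1.89 -0.    0.93  1.86]
```

Emit:
servo_tool(
  deltas=[
    [[0, 0, 0, -0.01], [0, 0, 0, -0.02], [0, 0, 0, -0.03], [0, 0, 0, -0.03], [0, 0, 0, -0.03]],
  ],
)

```text
time: 27.9
eef_pos: [0.5895, 0.0749, 0.0515]
tcp_rot: [0.586, 0.395, -0.585, 0.396]
contact_force: [2.4, -4.8, 0.2]
opening: 0.272
```

```bash
cat > tz.py <<'E'
from h import *
s=st();T=[s["wrist_torque"][2]]
for i in range(2): read_camera("scene");T.append(get_state()["wrist_torque"][2])
print("Tz mean",np.mean(T).round(3))
E
python3 tz.py
```

```text
t 27.9 p [0.5895 0.0749 0.0515] jawyaw -111.9 tilt [ 0.002 -0.001 -1.   ] F [ 2.4 -4.8  0.2] T [-0.66 -0.56  0.17] op 0.272 q [-0.04  0.32  1.89 -0.    0.93  1.91]
Tz mean 0.157
```

Emit:
servo_tool(
  deltas=[
    [[0, 0, 0, -0.01], [0, 0, 0, -0.02], [0, 0, 0, -0.03], [0, 0, 0, -0.03], [0, 0, 0, -0.03]],
  ],
)

```text
time: 28.5
eef_pos: [0.5895, 0.0749, 0.0515]
tcp_rot: [0.596, 0.381, -0.595, 0.382]
contact_force: [2.3, -4.2, 0.3]
opening: 0.275
```

```bash
python3 tz.py
```

```text
t 28.5 p [0.5895 0.0749 0.0515] jawyaw -114.6 tilt [ 0.002 -0.001 -1.   ] F [ 2.3 -4.2  0.3] T [-0.77 -0.62  0.16] op 0.275 q [-0.04  0.32  1.89 -0.    0.93  1.96]
Tz mean 0.168
```

Torque is starting to rise (0.06 → 0.16). Continue in 2.7° steps.

Emit:
servo_tool(
  deltas=[
    [[0, 0, 0, -0.01], [0, 0, 0, -0.02], [0, 0, 0, -0.03], [0, 0, 0, -0.03], [0, 0, 0, -0.03]],
  ],
)

```text
time: 29.1
eef_pos: [0.5896, 0.0748, 0.0515]
tcp_rot: [0.604, 0.367, -0.603, 0.368]
contact_force: [3.6, -4.5, -0.7]
opening: 0.271
```

```bash
python3 tz.py
```

```text
t 29.1 p [0.5896 0.0748 0.0515] jawyaw -117.3 tilt [ 0.002 -0.001 -1.   ] F [ 3.6 -4.5 -0.7] T [-0.63 -0.54  0.17] op 0.271 q [-0.04  0.32  1.89 -0.    0.93  2.  ]
Tz mean 0.163
```

Emit:
servo_tool(
  deltas=[
    [[0, 0, 0, -0.01], [0, 0, 0, -0.02], [0, 0, 0, -0.03], [0, 0, 0, -0.03], [0, 0, 0, -0.03]],
  ],
)

```text
time: 29.7
eef_pos: [0.5896, 0.0748, 0.0514]
tcp_rot: [0.613, 0.353, -0.612, 0.354]
contact_force: [2.7, -5.0, -0.4]
opening: 0.271
```

```bash
python3 tz.py
```

```text
t 29.7 p [0.5896 0.0748 0.0514] jawyaw -120.0 tilt [ 0.002 -0.001 -1.   ] F [ 2.7 -5.  -0.4] T [-0.64 -0.56  0.24] op 0.271 q [-0.04  0.32  1.89 -0.    0.93  2.05]
Tz mean 0.188
```

Emit:
servo_tool(
  deltas=[
    [[0, 0, 0, -0.01], [0, 0, 0, -0.02], [0, 0, 0, -0.03], [0, 0, 0, -0.03], [0, 0, 0, -0.03]],
  ],
)

```text
time: 30.3
eef_pos: [0.5895, 0.0748, 0.0514]
tcp_rot: [0.621, 0.338, -0.62, 0.34]
contact_force: [2.7, -4.4, 0.0]
opening: 0.277
```

```bash
python3 tz.py
```

```text
t 30.3 p [0.5895 0.0748 0.0514] jawyaw -122.7 tilt [ 0.002 -0.001 -1.   ] F [ 2.7 -4.4  0. ] T [-0.65 -0.63  0.26] op 0.277 q [-0.04  0.32  1.89 -0.    0.93  2.1 ]
Tz mean 0.263
```

Emit:
servo_tool(
  deltas=[
    [[0, 0, 0, -0.01], [0, 0, 0, -0.02], [0, 0, 0, -0.03], [0, 0, 0, -0.03], [0, 0, 0, -0.03]],
  ],
)

```text
time: 30.9
eef_pos: [0.5896, 0.0747, 0.0514]
tcp_rot: [0.629, 0.324, -0.628, 0.325]
contact_force: [3.0, -4.8, 0.0]
opening: 0.274
```

```bash
python3 tz.py
```

```text
t 30.9 p [0.5896 0.0747 0.0514] jawyaw -125.4 tilt [ 0.002 -0.001 -1.   ] F [ 3.  -4.8  0. ] T [-0.66 -0.66  0.18] op 0.274 q [-0.04  0.32  1.89 -0.    0.93  2.14]
Tz mean 0.199
```

```bash
sed -i 's/range(2)/range(9)/' tz.py; python3 tz.py
```

```text
t 31.0 p [0.5895 0.0747 0.0514] jawyaw -125.4 tilt [ 0.002 -0.001 -1.   ] F [ 2.4 -4.8 -0.5] T [-0.63 -0.58  0.2 ] op 0.271 q [-0.04  0.32  1.89 -0.    0.93  2.14]
Tz mean 0.249
```

Emit:
servo_tool(
  deltas=[
    [[0, 0, 0, -0.01], [0, 0, 0, -0.02], [0, 0, 0, -0.03], [0, 0, 0, -0.03], [0, 0, 0, -0.03]],
  ],
)

```text
time: 31.95
eef_pos: [0.5896, 0.0747, 0.0514]
tcp_rot: [0.636, 0.309, -0.635, 0.31]
contact_force: [2.4, -5.7, 0.6]
opening: 0.268
```

```bash
python3 tz.py
```

```text
t 31.95 p [0.5896 0.0747 0.0514] jawyaw -128.1 tilt [ 0.002 -0.001 -1.   ] F [ 2.4 -5.7  0.6] T [-0.68 -0.59  0.23] op 0.268 q [-0.04  0.32  1.89 -0.    0.93  2.19]
Tz mean 0.283
```

Emit:
servo_tool(
  deltas=[
    [[0, 0, 0, -0.01], [0, 0, 0, -0.03], [0, 0, 0, -0.05], [0, 0, 0, -0.05], [0, 0, 0, -0.05]],
  ],
)

```text
time: 32.9
eef_pos: [0.5896, 0.0745, 0.0514]
tcp_rot: [0.648, 0.284, -0.647, 0.285]
contact_force: [2.7, -5.2, -0.1]
opening: 0.272
```

```bash
python3 tz.py
```

```text
t 32.9 p [0.5896 0.0745 0.0514] jawyaw -132.6 tilt [ 0.002 -0.001 -1.   ] F [ 2.7 -5.2 -0.1] T [-0.67 -0.64  0.24] op 0.272 q [-0.04  0.32  1.89 -0.    0.93  2.27]
Tz mean 0.241
```

Emit:
servo_tool(
  deltas=[
    [[0, 0, 0, -0.01], [0, 0, 0, -0.02], [0, 0, 0, -0.03], [0, 0, 0, -0.03], [0, 0, 0, -0.03]],
  ],
)

```text
time: 33.85
eef_pos: [0.5895, 0.0745, 0.0514]
tcp_rot: [0.654, 0.269, -0.653, 0.27]
contact_force: [1.8, -6.0, 0.4]
opening: 0.268
```

```bash
python3 tz.py; python3 - <<'E'
import sys;sys.path.insert(0,".")
from h import *
a=read_camera("scene");cv2.imwrite("pics/raw8.png",a)
u=px("scene",[.5885,.075,.05]).round().astype(int)
cv2.imwrite("pics/c8.png",cv2.resize(a[u[1]-45:u[1]+35,u[0]-50:u[0]+50],None,fx=7,fy=7,interpolation=cv2.INTER_CUBIC));print(u)
E
```

```text
t 33.85 p [0.5895 0.0745 0.0514] jawyaw -135.2 tilt [ 0.002 -0.001 -1.   ] F [ 1.8 -6.   0.4] T [-0.64 -0.65  0.42] op 0.268 q [-0.04  0.32  1.89 -0.    0.93  2.32]
Tz mean 0.441
[428 184]
```

View pics/c8.png

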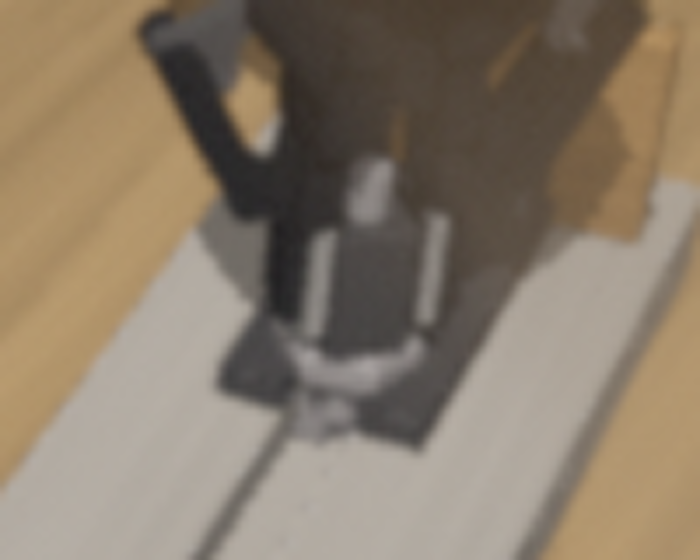

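Torque has risen sharply to 0.44 N m, which is hand-tight at the top of the range, so I stop turning. The nut flange sits on the foot at scene (428,187). Release and lift off.

Emit:
servo_tool(
  deltas=[
    [[0, 0, 0, 0], [0, 0, 0, 0], [0, 0, 0, 0], [0, 0, 0, 0], [0, 0, 0, 0]],
  ],
  claw=0.1,
)

```text
time: 34.85
eef_pos: [0.5885, 0.0755, 0.0507]
tcp_rot: [-0.654, -0.268, 0.654, -0.268]
contact_force: [1.6, 0.5, 0.1]
opening: 0.548
```

Emit:
servo_tool(
  deltas=[
    [[0, 0, 0.05, 0], [0, 0, 0.2, 0], [0, 0, 0.4, 0], [0, 0, 0.7, 0], [0, 0, 1, 0]],
  ],
)

```text
time: 35.35
eef_pos: [0.5887, 0.0752, 0.1529]
tcp_rot: [0.654, 0.268, -0.654, 0.268]
contact_force: [0.8, -0.2, 0.7]
opening: 0.547
```

Emit:
servo_tool(
  deltas=[
    [[-0.1, 0.2, 0.2, 0], [-0.1, 0.4, 0.4, 0], [-0.1, 0.6, 0.5, 0], [-0.1, 0.8, 0.5, 0], [-0.1, 1, 0.5, 0]],
  ],
)

```text
time: 35.85
eef_pos: [0.5793, 0.176, 0.2034]
tcp_rot: [0.655, 0.268, -0.653, 0.268]
contact_force: [0.2, 0.3, 0.5]
opening: 0.551
```

Emit:
servo_tool(
  deltas=[
    [[-0.1, 0.2, 0, 0], [-0.1, 0.4, 0, 0], [-0.1, 0.6, 0, 0], [-0.1, 0.8, 0, 0], [-0.1, 1, 0, 0]],
  ],
)

```text
time: 36.35
eef_pos: [0.5689, 0.2761, 0.2026]
tcp_rot: [0.655, 0.268, -0.654, 0.268]
contact_force: [-0.3, -0.4, 0.1]
opening: 0.551
```

```bash
python3 - <<'E'
from h import *
st();a=read_camera("scene");b=read_camera("top")
r=lambda i,x0,y0,w,h,k:cv2.resize(i[y0:y0+h,x0:x0+w],None,fx=k,fy=k,interpolation=cv2.INTER_CUBIC)
cv2.imwrite("pics/c9.png",np.hstack([r(a,385,120,100,130,4),r(b,150,90,100,130,4)]))
for n,i,j,(x0,y0,x1,y1) in(("scene",cv2.imread("pics/s0.png",0),cv2.cvtColor(a,cv2.COLOR_BGR2GRAY),(415,128,480,175)),("top prong",cv2.imread("pics/t0.png",0),cv2.cvtColor(b,cv2.COLOR_BGR2GRAY),(220,120,240,140))):
    print(n,cv2.phaseCorrelate(np.float32(i[y0:y1,x0:x1]),np.float32(j[y0:y1,x0:x1])))
print([ (round(r["p"],2),np.round(r["at"],4)) for r in recognise("top","nut_grip")])
E
```

```text
t 36.35 p [0.5689 0.2761 0.2026] jawyaw -135.4 tilt [ 0.002  0.001 -1.   ] F [-0.3 -0.4  0.1] T [-0.05  0.03  0.05] op 0.551 q [0.29 0.22 1.71 0.   1.21 2.66]
scene ((-0.14894611840526295, -0.19221306077387368), 0.8207048659247381)
top prong ((-0.9531354341353548, -0.0008220850238824795), 0.5477433848381043)
[(0.66, array([0.5816, 0.0671, 0.0673])), (0.59, array([ 0.4308, -0.205 ,  0.0704])), (0.58, array([ 0.3683, -0.2658,  0.0666]))]
```

View pics/c9.png

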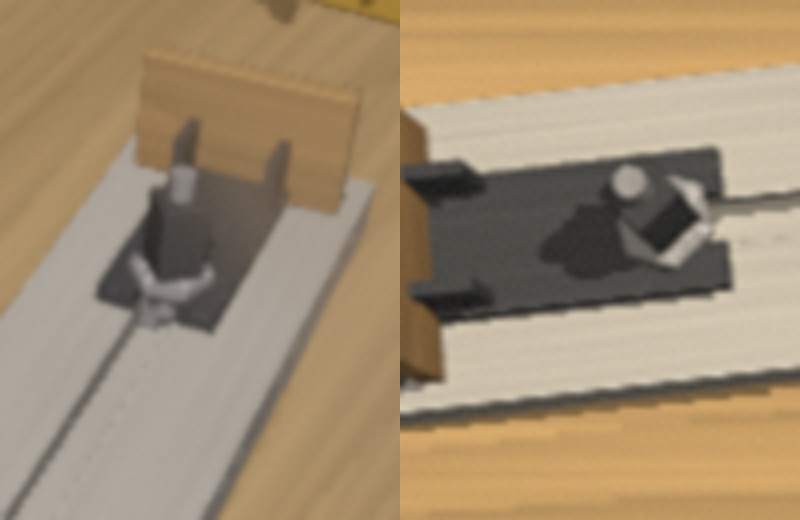

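```bash
python3 - <<'E'
from h import *
for z in(.096,.1,.104): print(z,ray("top",(207.2,135.5),z).round(4))
b=read_camera("top");cv2.imwrite("pics/t9.png",b)
d=np.array([np.cos(np.radians(96.1)),np.sin(np.radians(96.1))]);n=np.array([d[1],-d[0]]);o=np.array([.5868,.074])
for f in("pics/t0.png","pics/t9.png"):
    g=cv2.imread(f,0).astype(np.float32)
    for ls in((-.026,-.022),(.022,.026)):
        P=[]
        for s in np.arange(-.032,-.018,.001):
            uv=np.float32([px("top",[*(o+s*d+l*n),.04]) for l in ls]);P.append(int(cv2.remap(g,uv[:,:1],uv[:,1:],cv2.INTER_LINEAR).mean()))
        print(f,ls,P)
E
```

```text
0.096 [0.5884 0.0753 0.096 ]
0.1 [0.5873 0.0743 0.1   ]
0.104 [0.5861 0.0732 0.104 ]
pics/t0.png (-0.026, -0.022) [193, 193, 193, 194, 194, 191, 175, 152, 120, 91, 73, 70, 72, 73, 74]
pics/t0.png (0.022, 0.026) [194, 195, 194, 195, 197, 195, 188, 161, 131, 99, 83, 75, 75, 76, 76]
pics/t9.png (-0.026, -0.022) [193, 193, 193, 194, 194, 192, 175, 152, 119, 91, 74, 71, 72, 74, 75]
pics/t9.png (0.022, 0.026) [194, 194, 195, 195, 196, 193, 186, 161, 132, 100, 84, 76, 76, 76, 76]
```

The prong edges match the start image profile, so the stop hasn't moved. The bolt tip lies within about 2 mm of the notch axis, so the bolt is upright and home. Hand in.

```bash
python3 -c "
from plant import *
print(sign_off())"
```

```text
the job is handed in; nothing more can be done
None
```

The T-bolt is home in the stop's fork with its head turned square across the slot, and the nut is tightened on the foot. I handed the job in at about 36 s, with the gripper clear of everything. No verdict is reported.

**How it went**
- I picked the square-nut bolt from the rack, not the round stud or the green look-alikes, and lowered its head into the slot without any contact force.
- I slid it in until it met the notch end at about 5.5 N, where the camera estimate had put it.
- I turned it clockwise past the head's stop and ran the nut down until the torque rose.

**Last checks**
- **Stop:** the prong edges in the top picture match the start picture to well under 1 mm. One cruder image comparison read about 1 pixel of shift; I put that down to the nut and its shadow in that crop.
- **Bolt:** in the pictures it stands upright, with its tip about 2 mm from the notch axis. The nut sits on the foot.
- **Torque:** the last mean was 0.44 N m, near the top of the hand-tight range. The readings were noisy: they stayed around 0.25 N m, then rose sharply on the last step.

**Not measured directly**
- The nut's pressing force on the foot was inferred from the torque.
- The head's squareness was inferred from the turning angle and the stop, because the head is hidden in the channel.

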